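# Unlatch the collet tin, close it and take the outer lid off the inner one

### The arm

A 7-joint arm with a two-finger parallel gripper is mounted at the origin on the work surface. World frame = base frame: x ahead of the robot, y to its left, z up, the work surface at z = 0. Lengths are in m, angles in rad, forces in N, time in s.
With the tool pointing down it reaches from about 0.4 to 0.85 m from the base axis. Payload 4.5 kg.
Tool frame: the origin (TCP) lies on the centre line of the jaws, within the pads' length; the fingertips stand 14 mm ahead of it and the grasp point (between the pads) lies 5 mm behind it (r.tcp_to_tips is the z of the fingertips in the tool frame, in m); z points along the fingers, y is the direction in which the jaws open and shut (so a half turn about z gives the same grasp; the last joint's range is limited). The gripper opens to 88 mm and grips with 3 to 60 N. Pads are 18 mm wide; open, the fingers measure 123 mm over their backs; the gripper's body (75 mm by 187 mm) begins 45 mm behind the grasp point.
Start: joints at [-1.282, 0.689, -0.195, 1.565, 0.157, 0.902, -0.215], TCP at [0.158, 0.605, 0.253] pointing down, gripper open.
Joint ranges: [-3.01, 3.01], [-0.46, 2.08], [-1.47, 1.51], [0.13, 2.56], [-1, 4.14], [0.04, 2.09], [-2.66, 2.66]. Speed limits (rad/s): [2.57, 2.57, 3.14, 3.14, 3.14, 3.14, 3.14].

### API

Orientations are given as a unit quaternion [x, y, z, w].
In Python, from plant import r, viewer gives the robot as it stands.
- The arm moves only by the shell command python3 -m inch 'ROWS' [FORCE]. ROWS is JSON, a list of rows, each a list of 3 entries, a list of its own where there are three numbers: the closure, from 0 (fully open) to 1 (shut), then the shift along the tool's x, y, z in cm, then the turn about the tool's z in degrees. In form: [[fingers, [x, y, z], yaw], ...]. A call has 1 to 20 rows; each row is the pose to reach, as a shift and turn from the pose commanded when the call began, along the tool's axes at that moment; what a row does not reach only later rows make up. A row lasts 1/10 s, in which the tool goes at most 50 mm and 8.59 degrees, less where a joint would pass 70% of its speed; a pose out of reach is approached as far as the arm can. A call with a gripper value outside its range is refused whole. The fingers move at their own pace and stop on an object; FORCE is the grip in N (left out, the last holds). Time passes only in rows, so rows that repeat a pose let the fingers close. It gives the time, the measured TCP pose, the force and the opening at its end, in the units of the state.
- r.get_state(): the state, without advancing time (a new reading comes with each control period).
- viewer.snapshot(name): name is "side" or "top" or "wrist"; returns the picture (400x640x3 uint8, red, green, blue); there is no depth.
- viewer.camera_params(name): a dict with "intrinsics" (3x3 intrinsics, pixels), "k1" (the pictures are not rectified: a ray, as slopes to the right and down, at radius r is drawn at 1 + k1 r^2 times it, then the intrinsics apply), "world_to_cam" (4x4, takes a point from world to camera coordinates). Camera axes: x right, y up, looking along -z (the intrinsics and any distortion apply to the point x, -y, -z); pixel columns grow to the right and rows downward; lengths in m; the calibration is good to about 2 mm. A picture is of the moment at which its call begins: read the wrist's pose just before it. camera_params takes no time and is no camera call; for the wrist camera it gives the pose at the moment of the call.
- r.finish_job(): hands the job in, once; it reports no verdict.
Trained networks look in the newest picture that a camera, given by its name, has taken for a name from the list of things; names that differ only in an ending like _2 or _b are one class to them, and where a whole thing is asked for, a point or a joint stands for the part that bears it (a point fixed in the world has none). Each returns a list of dicts, best first, with "p" (0 to 1); they miss things now and then, are a little off and sometimes report something else, mostly with a low value. They report only what shows in the picture. A call takes as long as a camera call. They do not tell look-alikes from the thing itself.
- viewer.outline_of(camera, name): "pixels" (400x640 bool, what is visible of it) and "bbox" ([left, top, width, height] in pixels, round what is visible of it).
The state is a dict: "clock": time; "q": joint angles; "qd": joint speeds; "joint_torque": joint torques, N m; "tool_pos": TCP position; "eef_rot": TCP orientation; "contact_force": force on the tool from outside, world axes, zero at the start; "moment": the same for the moment, N m; "opening": opening from 0.0 (shut) to 1.0 (fully open).
Only numpy, scipy, OpenCV 4.12 (cv2) and the standard library are available. Lean on these libraries where they do the work, as an engineer would, in place of code of your own. Each camera call takes 0.05 s, during which the arm holds its last target.

### The job

The collet tin has to be closed against dust. Put the red key into the brass lock and turn it clockwise by about 70 degrees so that the yellow latch arm is well clear of the tin, and leave the key in the lock. Then carry the two nested lids together by the orange post, lower them onto the tin until the inner lid is seated before letting go, and lift the blue outer lid off alone by its collar, so that the orange inner lid stays seated and untouched; finish while still holding the blue lid, level, at least 10 cm higher than it sat, with all the other things left where they are.

Things in the scene. Friction and masses are not known exactly. Their poses are not given: they have to be found in the camera images.
- key_bow (a point): centre of the loose upright key's red handle: 30 mm wide (key's x), 12 thick (its y), 40 tall. Below it a 22 mm square flange 4 mm thick, then a 14 mm square steel shank along -z, its last 6 mm tapering to 9 mm. Flange underside 24 mm, shank end 46 mm below this point. About 60 g
- holder: fixed aluminium block, 50 x 50 mm, 30 mm tall, in which the key stands at the start, flange on its top, shank with 1.25 mm play per side in a 24 mm deep square hole along x and y; origin under its centre
- lock_mouth (a point): centre of the keyhole's mouth in the flat top of the round brass lock cylinder (42 mm across, top 98 mm above the table). Hole 16.5 mm square, 24 mm deep, sides along this point's x and y, which turn with the cylinder; the key fits in any of four quarter turns, its flange then rests on this face. The yellow latch arm is fixed to the cylinder along -y: 16 mm wide, reach 101 mm, top 8 mm below this face
- latch (a joint): angle of the lock cylinder with its latch arm, rad: 0 = arm across the tin's mouth, pointing at its centre; grows clockwise seen from above; stop at 1.4. Starts between 0 and 0.25, stays where left, needs about 0.06 N m. The key has up to about 0.2 rad of play in the hole before it carries the cylinder round
- tin_mouth (a point): centre of the open mouth of the fixed steel tin, in the plane of its rim, 80 mm above the table; z up. Tin 84 mm across outside, 76 mm inside. The lock's axis is 100 mm away along this point's +y
- post (a point): on the axis of the orange inner lid's post (20 mm across), at the middle of the 24 mm of it that show above the blue collar: post top 12 mm above, collar top 12 mm below this point while nested. Lifting by the post lifts both lids, as the blue one rests on the orange flange. With the inner lid seated in the tin this point is 40 mm above the mouth
- collar (a point): centre, half-way up, of the blue outer lid's round collar: a tube 44 mm across outside, 36 inside, 20 tall (10 above and below this point), standing on a flat disc 100 mm across and 4 mm thick whose rim reaches 24 mm below this point. The orange post passes loosely through it and stands 24 mm above it. 22 mm below point post while nested
- inner_lid: the loose orange inner lid, about 90 g: post, flange (88 mm across, 4 mm thick, underside 10 mm above the origin) and below it a plug 70 mm across, 10 mm deep, that fits the tin's mouth; the flange lies on the tin's rim when seated. Origin at the centre of its underside, 50 mm below point post; z up
- outer_lid: the blue outer lid, about 80 g, lying loosely on the inner lid's flange with about 3 mm sideways play; origin at the centre of its lower rim, 24 mm below point collar; z up
- pad: fixed round cork pad, 120 mm across, 6 mm thick, on which the nested lids stand at the start; origin under its centre
- station: fixed wooden board, 130 x 230 mm, 12 mm thick, carrying the tin and the lock on its grey post; origin at the centre of its underside; tin axis 50 mm along its -y, lock axis 50 mm along its +y
- spray_can: spray can with green band, 60 mm across, 160 mm tall; bystander, origin under its centre
- bin: blue open parts bin, 90 x 120 x 45 mm; bystander, origin under its centre
- spanner: flat steel spanner, 180 mm long, lying along its x; bystander, origin under its centre
- brush: wooden-handled bench brush, 200 mm long, lying along its x; bystander, origin under its centre
- nut: dark steel collet nut (ring), 34 mm across, 18 mm tall; bystander, origin under its centre
- clamp: small aluminium step clamp, 60 x 28 mm, 24 mm tall; bystander, origin under its centre
- disc: cut-out wooden disc, 110 mm across, 12 mm thick; bystander, origin under its centre
There are look-alikes about, which are no part of the job. Leave any green look-alike of the outer_lid alone.

How it is judged:
By the outcome, as a careful person would: the job done as asked, in the order asked, and still so for the second after the job is handed in, while the arm keeps its last pose, push and grip.
It also fails if it takes over 67 s, if anything falls off the work surface, if the arm or the gripper's body presses on something with over 40 N, if the wrist force passes 120 N, or if a joint passes its speed limit or range.

## Working session

There is one attempt and no reset: what is moved stays moved. The work goes in short steps, Python scripts to look and compute and a shell command to move; the robot and the scene stay as the last step left them, time stands still between calls to the robot, and variables do not carry over. Pictures are saved under pics/ and viewed, and the job is handed in when it is done.

```bash
ls; mkdir -p pics; python3 - <<'E'
from plant import r, viewer
import cv2
s=r.get_state(); print(s['clock'],s['tool_pos'],s['eef_rot'],s['opening'])
for n in ("side","top","wrist"):
    im=viewer.snapshot(n); cv2.imwrite(f'pics/{n}0.png',im[:,:,::-1])
    p=viewer.camera_params(n); print(n,p)
E
```

```text
pics
0.0 [0.15744287 0.60421463 0.25191179] [ 1.27026140e-01  9.91898944e-01 -9.17479958e-04 -5.04016388e-05] 0.9956748564846509
side {'intrinsics': array([[366.29093547,   0.        , 323.14641414],
       [  0.        , 366.29093547, 198.60247257],
       [  0.        ,   0.        ,   1.        ]]), 'k1': -0.00326098080322838, 'world_to_cam': array([[ 0.98098497, -0.1933672 ,  0.01666165, -0.57479166],
       [ 0.13926559,  0.76110451,  0.63350219, -0.13626867],
       [-0.1351798 , -0.61913574,  0.77356148, -1.07817399],
       [ 0.        ,  0.        ,  0.        ,  1.        ]])}
top {'intrinsics': array([[458.41882309,   0.        , 324.50456019],
       [  0.        , 458.41882309, 197.42449169],
       [  0.        ,   0.        ,   1.        ]]), 'k1': -0.080964910541569, 'world_to_cam': array([[-8.32658955e-03, -9.99965257e-01, -3.91038073e-04,
        -6.15021578e-04],
       [ 9.92708756e-01, -8.31318976e-03,  1.20250640e-01,
        -5.56317694e-01],
       [-1.20249713e-01,  6.13090807e-04,  9.92743487e-01,
        -1.42600753e+00],
       [ 0.00000000e+00,  0.00000000e+00,  0.00000000e+00,
         1.00000000e+00]])}
wrist {'intrinsics': array([[314.88903717,   0.        , 319.42594309],
       [  0.        , 314.88903717, 201.20511751],
       [  0.        ,   0.        ,   1.        ]]), 'k1': -0.04217991122028082, 'world_to_cam': array([[ 0.25381935,  0.96724955, -0.00200971, -0.62227801],
       [-0.93198375,  0.24400812, -0.26807895,  0.03481234],
       [-0.25880886,  0.06991664,  0.96339485, -0.39161078],
       [ 0.        ,  0.        ,  0.        ,  1.        ]])}
```

View pics/side0.png

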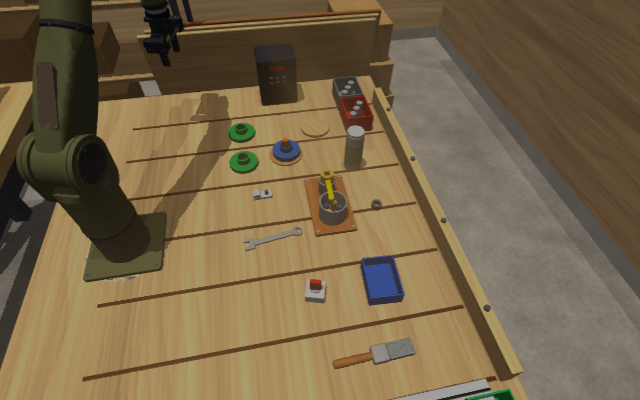

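View pics/top0.png

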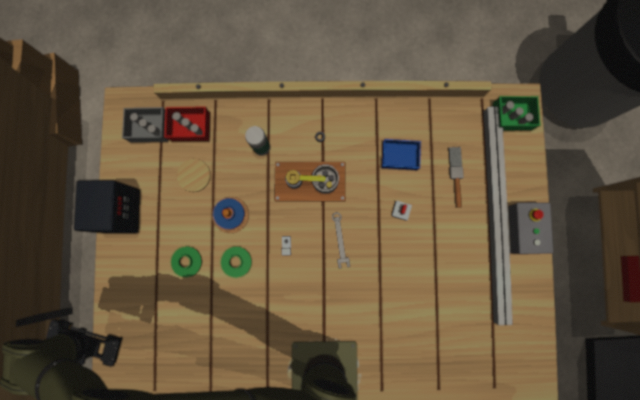

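View pics/wrist0.png

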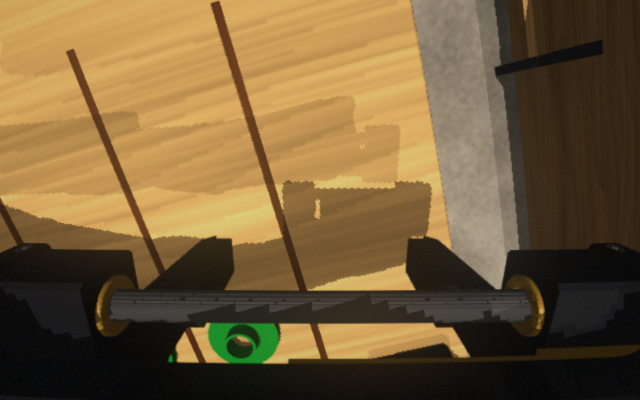

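Candidates. Key: only the red handle at top (402,210) / side (316,285). Lids: blue with orange post at top (229,213) / side (286,148), and two green look-alikes at top (187,261) and (236,261), which are to be left alone. Lock: brass at top (293,180). Tin: top (326,180).

```bash
cat > h.py <<'E'
from plant import r, viewer
import numpy as np, cv2
from scipy.optimize import least_squares
from scipy.spatial.transform import Rotation as R
def proj(p,X):
    X=np.atleast_2d(X); c=X@p['world_to_cam'][:3,:3].T+p['world_to_cam'][:3,3]
    s=np.c_[c[:,0]/-c[:,2],-c[:,1]/-c[:,2]]; s=s*(1+p['k1']*(s**2).sum(1))[:,None]
    K=p['intrinsics']; return s@K[:2,:2].T+K[:2,2]
def back(p,uv,z):
    f=lambda xy: proj(p,[xy[0],xy[1],z])[0]-uv
    return least_squares(f,[0.55,0.]).x
def tri(cams):  # [(p,uv)]
    f=lambda X: np.concatenate([proj(p,X)[0]-uv for p,uv in cams])
    s=least_squares(f,[0.55,0,0.05]); return s.x, s.fun
def snap(n,name=None):
    p=viewer.camera_params(n); im=viewer.snapshot(n)
    if name: cv2.imwrite('pics/'+name,im[:,:,::-1])
    return p,im
def tool():
    s=r.get_state(); return s['tool_pos'],R.from_quat(s['eef_rot']).as_matrix(),s
def totool(dw):  # world vector -> tool cm
    _,M,_=tool(); return M.T@np.asarray(dw)*100
E
python3 - <<'E'
from h import *
import pickle
D={}
for n in("top","side"):
    p,im=snap(n); D[n]=(p,im,{})
    for k in("key_bow","holder","lock_mouth","latch","tin_mouth","post","collar","inner_lid","outer_lid","pad","station"):
        o=viewer.outline_of(n,k); 
        for q in o[:3]:
            m=q['pixels']; ys,xs=np.nonzero(m); print(n,k,round(q['p'],2),q['bbox'],xs.mean().round(1),ys.mean().round(1),m.sum())
        D[n][2][k]=o
pickle.dump(D,open('d.pkl','wb'))
t=cv2.resize(D['top'][1][140:260,200:430],None,fx=3.4,fy=3.4,interpolation=cv2.INTER_CUBIC)
cv2.imwrite('pics/topc.png',t[:,:,::-1])
s=cv2.resize(D['side'][1][120:320,220:420],None,fx=3,fy=3,interpolation=cv2.INTER_CUBIC)
cv2.imwrite('pics/sidec.png',s[:,:,::-1]); print(r.get_state()['clock'])
E
```

```text
top key_bow 0.32 [286.2, 170.8, 39.1, 12.2] 300.9 177.4 288
top holder 0.62 [178.0, 158.0, 33.5, 34.2] 193.3 175.0 901
top holder 0.59 [391.0, 201.8, 21.9, 19.2] 400.1 211.5 175
top latch 0.66 [288.0, 170.8, 37.9, 12.9] 301.1 177.6 244
top tin_mouth 0.71 [276.3, 162.2, 70.5, 41.7] 309.3 181.6 2769
top post 0.53 [222.7, 209.9, 8.0, 10.1] 226.9 213.3 69
top post 0.24 [392.5, 202.2, 20.8, 18.1] 401.0 211.0 231
top collar 0.83 [212.0, 196.2, 28.9, 32.7] 228.2 213.3 628
top collar 0.81 [171.1, 248.0, 32.8, 30.5] 186.4 261.5 631
top collar 0.7 [219.7, 247.5, 28.8, 29.6] 235.8 261.6 637
top inner_lid 0.66 [222.0, 209.4, 9.8, 8.6] 226.8 213.1 83
top inner_lid 0.48 [329.4, 210.8, 19.2, 62.1] 340.1 241.0 363
top outer_lid 0.86 [172.2, 246.6, 30.2, 31.5] 186.4 261.6 699
top outer_lid 0.76 [213.4, 198.5, 32.1, 31.1] 228.7 213.5 706
top outer_lid 0.7 [219.8, 247.3, 31.3, 27.5] 236.0 261.3 614
top pad 0.77 [214.3, 195.9, 33.8, 39.4] 237.1 219.4 276
top station 0.74 [274.9, 158.1, 70.0, 39.5] 309.7 181.6 2835
side key_bow 0.65 [311.0, 277.0, 12.2, 15.0] 315.4 285.0 138
side holder 0.62 [306.4, 283.0, 17.5, 17.9] 314.6 294.0 271
side lock_mouth 0.53 [320.4, 165.6, 15.7, 37.7] 328.3 182.1 293
side latch 0.67 [320.6, 166.2, 17.5, 34.1] 327.9 179.9 305
side tin_mouth 0.76 [305.7, 169.8, 51.1, 69.1] 329.4 204.2 2387
side post 0.49 [284.6, 140.2, 5.0, 8.7] 285.6 142.5 36
side collar 0.77 [229.8, 150.9, 26.6, 23.2] 244.2 161.7 490
side collar 0.73 [225.9, 123.8, 31.2, 19.6] 241.7 132.3 412
side collar 0.61 [271.4, 139.6, 28.0, 18.7] 286.5 150.7 436
side outer_lid 0.91 [273.6, 140.7, 24.7, 20.5] 286.3 150.8 383
side outer_lid 0.81 [224.5, 121.2, 30.0, 21.1] 241.3 132.1 426
side outer_lid 0.74 [229.8, 149.9, 30.1, 23.9] 243.8 161.8 536
side pad 0.47 [272.7, 152.5, 27.7, 15.3] 287.0 159.8 177
side station 0.56 [304.6, 171.4, 55.1, 65.0] 329.7 203.7 2484
1.35
```

View pics/topc.png

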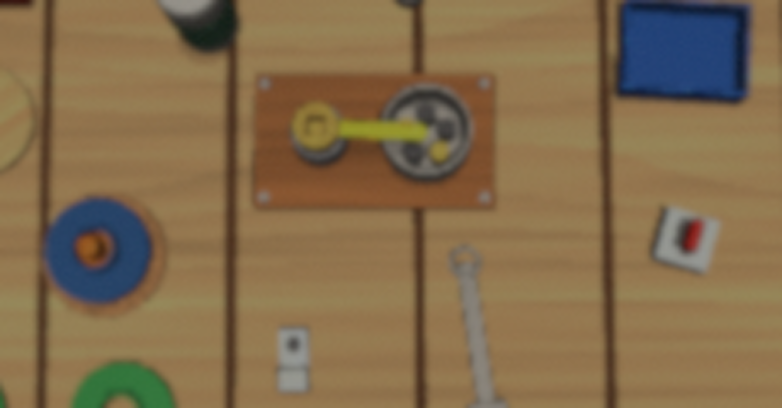

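View pics/sidec.png

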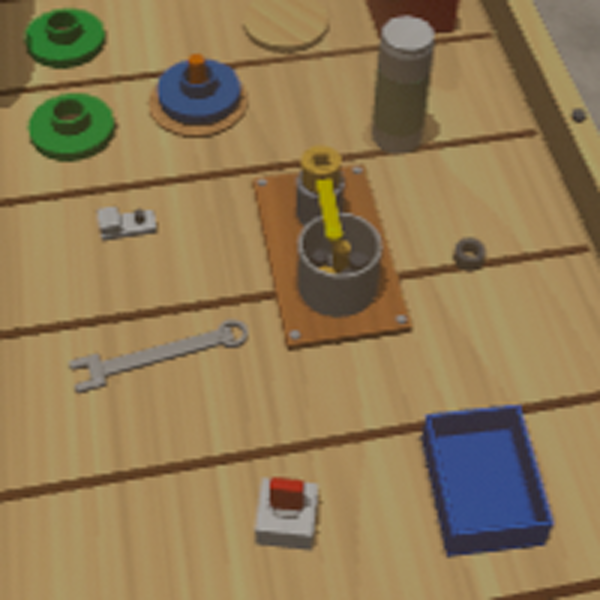

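```bash
python3 - <<'E'
from h import *
import pickle
D=pickle.load(open('d.pkl','rb')); t,s=D['top'][0],D['side'][0]
print('key',tri([(t,np.array([403.5,209.4])),(s,np.array([315.4,285.]))]))
print('holder top z.03',back(t,np.array([401,210.5]),.03),back(s,np.array([315.5,288]),.03))
print('lock', back(t,np.array([200+317/3.4,140+127/3.4]),.098),back(s,np.array([220+320/3,120+160/3]),.098))
print('tin', back(t,np.array([200+426/3.4,140+132/3.4]),.08),back(s,np.array([220+340/3,120+250/3]),.08))
print('station corners',[back(t,np.array([200+a/3.4,140+b/3.4]),.012) for a,b in((265,83),(484,83),(484,197),(263,197))])
print('post top', tri([(t,np.array([226.9,213.3])),(s,np.array([285.6,141]))]))
print('bluedisc', back(t,np.array([200+99/3.4,140+248/3.4]),.02))
p,M,S=tool(); print(p,M,S['clock'])
w=viewer.camera_params('wrist')['world_to_cam']; C=-w[:3,:3].T@w[:3,3]; print('cam in tool',M.T@(C-p),'look',M.T@(-w[2,:3]))
for X in ([.5,-.22,.05],[.56,0,.1]): print(proj(viewer.camera_params('wrist'),X))
E
```

```text
key (array([ 0.51443751, -0.2530776 ,  0.05188436]), array([-0.00182318, -0.10559496, -0.085289  ,  0.01772505]))
holder top z.03 [ 0.51269565 -0.24877135] [ 0.5153066  -0.25106581]
lock [0.61116219 0.08995446] [0.61291502 0.08866211]
tin [ 0.60868536 -0.00816056] [ 0.61187427 -0.01796751]
station corners [array([0.66871769, 0.14580236]), array([ 0.66687309, -0.0643874 ]), array([ 0.55674134, -0.06293014]), array([0.55849981, 0.14721403])]
post top (array([0.50740259, 0.29990557, 0.06148916]), array([-0.00961501, -0.59281731, -0.65092181,  0.13517287]))
bluedisc [0.51029308 0.30156859]
[0.15752838 0.60483468 0.25274921] [[-9.67706008e-01  2.52081500e-01 -8.50333409e-06]
 [ 2.52081499e-01  9.67706006e-01  6.07720155e-05]
 [ 2.35482283e-05  5.66659113e-05 -9.99999998e-01]] 1.35
cam in tool [ 0.07034341 -0.00154409 -0.13324692] look [-0.26799436 -0.00109817  0.96341986]
[[-77.29509975 480.13760756]]
[[ 12.42281983 529.28893938]]
```

```bash
python3 - <<'E'
from h import *
p,_,_=tool()
print(totool(np.array([.45,.30,.25])-p), totool(np.array([.514,-.252,.23])-p))
E
```

```text
[-35.98697888 -22.12638237   0.27281981] [-56.09524316 -73.93054564   2.26941077]
```

```bash
python3 -m inch '[[0,[-4,-2.5,0],0],[0,[-8,-5,0],0],[0,[-12,-7.5,0],0],[0,[-16,-10,0],0],[0,[-20,-12.5,0],0],[0,[-24,-15,0],0],[0,[-28,-17.5,0],0],[0,[-32,-20,0],0],[0,[-36,-22,0.2],0],[0,[-36,-22,0.2],0],[0,[-36,-22,0.2],0]]'; python3 - <<'E'
from h import *
p,im=snap('wrist','w1.png'); s=r.get_state(); print(s['tool_pos'],s['q'])
print(proj(p,[.508,.30,.072]))
E
```

```text
clock: 2.45
tool_pos: [0.4513, 0.3003, 0.2507]
eef_rot: [0.129, 0.992, 0.0, 0.0]
contact_force: [0.1, 1.0, -0.0]
opening: 1.0
[0.45011176 0.30170256 0.2507491 ] [-0.52254615  0.58636588 -0.24694215  1.81837365  0.19620656  0.76036073
  0.44353246]
[[334.66907848 236.08777546]]
```

View pics/w1.png

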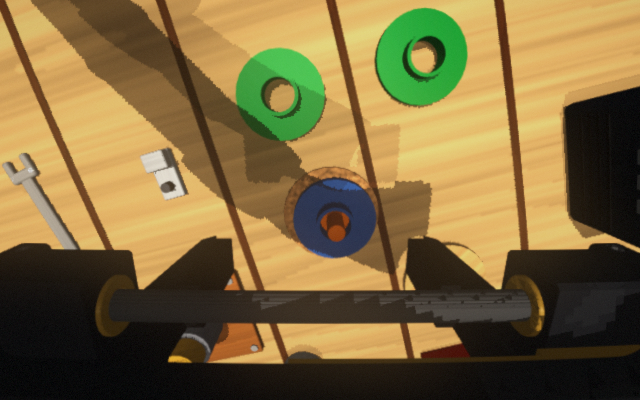

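```bash
python3 - <<'E'
from h import *
import pickle
p=viewer.camera_params('wrist'); im=cv2.imread('pics/w1.png')
pickle.dump(p,open('w1.pkl','wb'))
c=cv2.resize(im[160:270,270:400],None,fx=5,fy=5,interpolation=cv2.INTER_CUBIC); cv2.imwrite('pics/w1c.png',c)
hsv=cv2.cvtColor(im,cv2.COLOR_BGR2HSV)
m=((hsv[...,0]>105)&(hsv[...,0]<125)&(hsv[...,1]>150)).astype(np.uint8); m[:150]=0;m[265:]=0
cs=max(cv2.findContours(m,0,1)[0],key=cv2.contourArea); e=cv2.fitEllipse(cv2.convexHull(cs)); print(e)
print('disc ctr',back(p,np.array(e[0]),.022))
X=np.array([.51,.302]); a=np.linspace(0,6.28,40)
E
```

```text
((350.0994567871094, 186.3721923828125), (6.458230972290039, 15.775654792785645), 96.21746063232422)
disc ctr [0.47050957 0.33191823]
```

View pics/w1c.png

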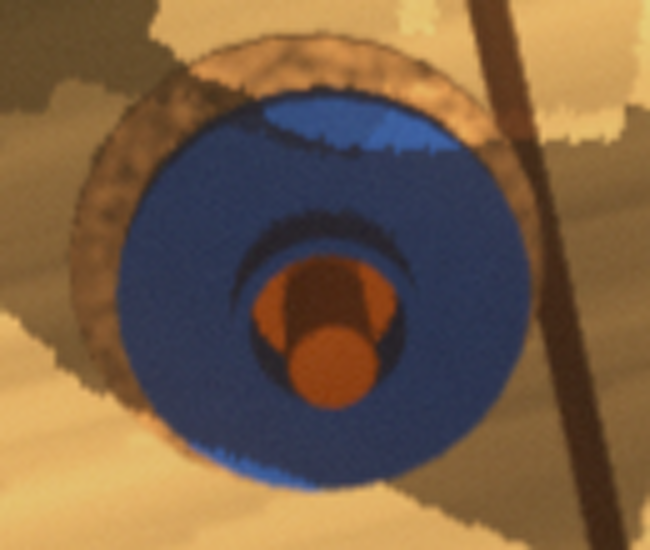

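```bash
python3 - <<'E'
from h import *
import pickle
p=pickle.load(open('w1.pkl','rb'))
print('post',back(p,np.array([336.2,233]),.068)); print('disc',back(p,np.array([334.6,217.8]),.022))
q,_,_=tool(); print(totool(np.array([.514,-.252,.22])-q))
E
```

```text
post [0.5053198 0.304003 ]
disc [0.50371999 0.30483292]
[-20.13774966 -51.97556422   3.02475992]
```

The crop shows the blue lid with its orange post through the collar (post top at about (336,233)), clearly not green. Now the key.

```bash
python3 -m inch '[[0,[-2,-4.6,0],0],[0,[-4,-9.2,0],0],[0,[-6,-13.8,0],0],[0,[-8,-18.4,0],0],[0,[-10,-23,0],0],[0,[-12,-27.6,0],0],[0,[-14,-32.2,0],0],[0,[-16,-36.8,0],0],[0,[-18,-41.4,0],0],[0,[-20,-46,0],0],[0,[-20,-50,0],0],[0,[-20,-52,0],0],[0,[-20,-52,0],0],[0,[-20,-52,0],0]]'; python3 - <<'E'
from h import *
import pickle
p,im=snap('wrist','w2.png'); s=r.get_state(); print(s['tool_pos'],s['q'])
pickle.dump(p,open('w2.pkl','wb'))
u=proj(p,[.514,-.252,.074])[0]; print(u)
x,y=int(u[0]),int(u[1]); cv2.imwrite('pics/w2c.png',cv2.resize(im[y-50:y+50,x-60:x+60],None,fx=6,fy=6,interpolation=cv2.INTER_CUBIC)[:,:,::-1]); print(x-60,y-50)
E
```

```text
clock: 3.9
tool_pos: [0.5138, -0.25, 0.2507]
eef_rot: [0.126, 0.992, 0.001, 0.0]
contact_force: [0.0, -0.0, -0.1]
opening: 1.002
[ 0.51403699 -0.24927     0.25087028] [ 0.55742366  0.62886633 -0.31186155  1.72973196  0.24621826  0.82135265
  1.45302293]
[319.0439378  186.66834173]
259 136
```

View pics/w2c.png

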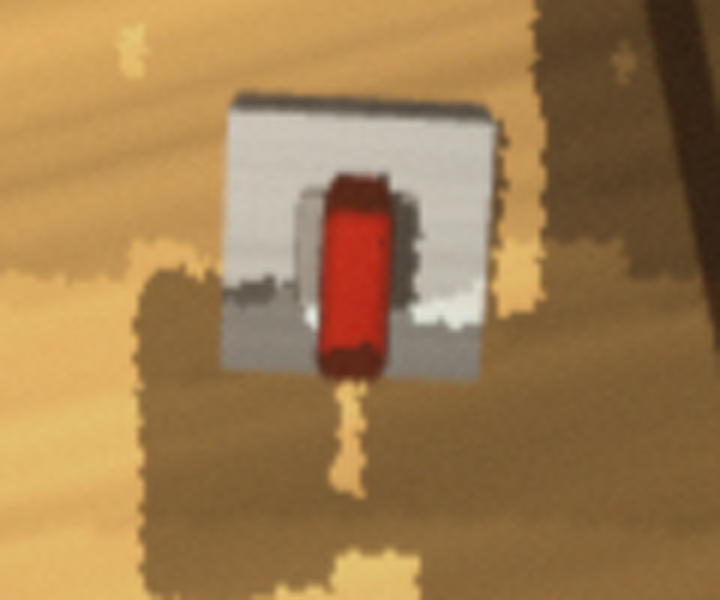

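View pics/w2.png

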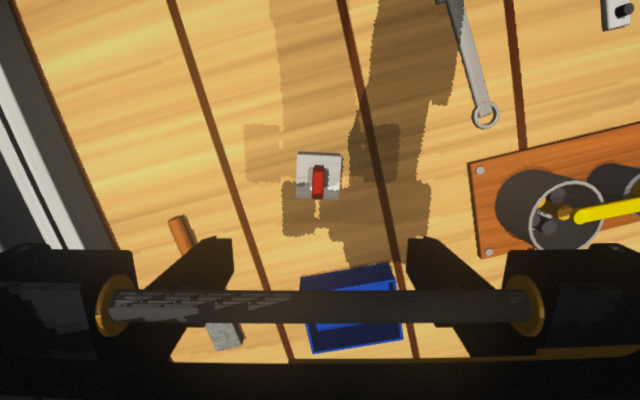

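```bash
python3 - <<'E'
from h import *
import pickle
p=pickle.load(open('w2.pkl','rb'))
f=lambda u,v,z: back(p,np.array([259+u/6-.4,136+v/6-.4]),z)
q,M,_=tool()
c=np.mean([f(*a,.074) for a in((328,208),(392,210),(386,345),(318,345))],0); print('bow top ctr',c)
H=[f(*a,.03) for a in((228,110),(495,122),(481,380),(220,370))]; print(H,np.mean(H,0))
for a,b in((0,1),(3,2),(0,3),(1,2)):
    d=M[:2,:2].T@(H[b]-H[a]); print(np.degrees(np.arctan2(d[1],d[0])),np.linalg.norm(d))
d=M[:2,:2].T@(f(352,345,.074)-f(360,209,.074));print('bow',np.degrees(np.arctan2(d[1],d[0])),np.linalg.norm(d))
print(totool(np.array([c[0],c[1],.056])-q), q)
E
```

```text
bow top ctr [ 0.50893874 -0.25184395]
[array([ 0.48100714, -0.2694262 ]), array([ 0.49573453, -0.22165118]), array([ 0.5437143 , -0.23598267]), array([ 0.52903293, -0.28448044])] [ 0.51237222 -0.25288512]
92.77146944973545 0.04999337412491787
92.48099780078518 0.050671147891332445
-176.9570135387039 0.050329972669692136
-177.7304072466252 0.05007444282360691
bow -176.44019891793283 0.023293584999037487
[ 0.43711465 -0.41617751 19.48605092] [ 0.51403699 -0.24927     0.25087028]
```

```bash
python3 - <<'E'
from h import *
import pickle
p=pickle.load(open('w2.pkl','rb'))
c=back(p,np.array([259+355/6-.4,136+293/6-.4]),.074); q,M,_=tool(); print(c, totool(np.array([c[0],c[1],.053])-q))
print(totool(np.array([.5124,-.2529,.053])-q))
E
```

```text
[ 0.5114433  -0.25266457] [ 0.17423958 -0.43417482 19.78610959]
[ 0.07572003 -0.43325315 19.78614722]
```

```bash
python3 -m inch '[[0.4,[0.1,-0.4,4],2.7],[0.5,[0.1,-0.4,8],2.7],[0.5,[0.1,-0.4,12],2.7],[0.5,[0.1,-0.4,15.5],2.7],[0.5,[0.1,-0.4,18],2.7],[0.5,[0.1,-0.4,19.8],2.7],[0.5,[0.1,-0.4,19.8],2.7],[0.5,[0.1,-0.4,19.8],2.7]]'; python3 - <<'E'
from h import *
p,im=snap('wrist','w3.png'); print(tool()[2])
snap('side','s3.png')
E
```

```text
clock: 4.75
tool_pos: [0.512, -0.2539, 0.0531]
eef_rot: [0.149, 0.989, 0.001, 0.0]
contact_force: [-0.2, -0.3, 0.3]
opening: 0.499
{'clock': 4.8, 'q': array([ 0.48088136,  0.92114437, -0.1713368 ,  1.85601584,  0.35982432,
        0.39285314,  1.31331231]), 'qd': array([ 1.29791878e-02, -1.19192335e-02,  6.01919555e-03, -5.81071211e-03,
       -6.09477852e-05, -1.15588542e-03, -2.49133517e-04]), 'joint_torque': array([-2.52795462e-01, -5.27630568e+01, -1.05720509e+00, -6.82193354e+00,
       -6.69120345e-03,  9.43652540e-02, -3.31120384e-03]), 'tool_pos': array([ 0.5122576 , -0.254691  ,  0.05369733]), 'eef_rot': array([1.49340062e-01, 9.88785472e-01, 3.04049697e-04, 8.62218855e-04]), 'contact_force': array([0.29160203, 0.21456147, 0.45230447]), 'moment': array([ 0.03400205, -0.03869145,  0.00342698]), 'opening': 0.5048387448504618}
```

View pics/w3.png

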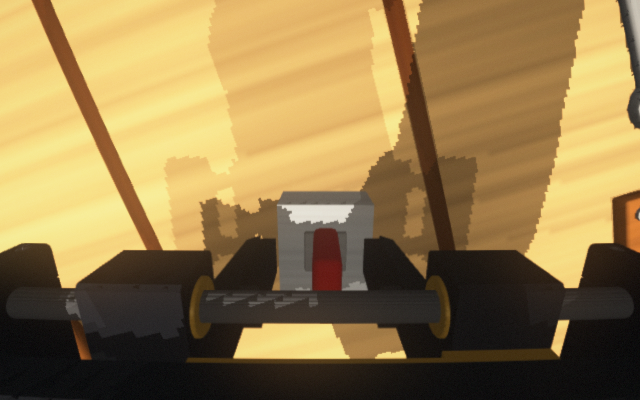

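```bash
python3 - <<'E'
from h import *
p=viewer.camera_params('wrist'); q,M,_=tool()
im=cv2.imread('pics/w3.png'); cv2.imwrite('pics/w3c.png',cv2.resize(im[180:310,240:410],None,fx=4.5,fy=4.5,interpolation=cv2.INTER_CUBIC))
for u in ((328,235),(328,285),(325.5,193),(325.5,205)):
    for z in(.03,.074): 
        x=back(p,np.array(u,float),z); print(u,z,x,M[:2,:2].T@(x-q[:2]))
print(proj(p,[q+M@np.array([0,y,.014]) for y in(-.022,0,.022)]))
E
```

```text
(328, 235) 0.03 [ 0.50569796 -0.2503102 ] [0.00769798 0.0027745 ]
(328, 235) 0.074 [ 0.48851544 -0.24629058] [0.02530035 0.00152896]
(328, 285) 0.03 [ 0.5345284  -0.25905815] [-0.02242983  0.00295067]
(328, 285) 0.074 [ 0.50926957 -0.25258795] [0.00361228 0.00165578]
(325.5, 193) 0.03 [ 0.48317179 -0.24481125] [0.03084242 0.00136059]
(325.5, 193) 0.074 [ 0.47229955 -0.24233206] [0.04196131 0.00051113]
(325.5, 205) 0.03 [ 0.48932197 -0.24669461] [0.02441038 0.00138172]
(325.5, 205) 0.074 [ 0.47672688 -0.24368783] [0.03733109 0.00052634]
[[279.98489872 256.41367074]
 [323.00458208 256.38634575]
 [366.02050342 256.27165696]]
```

View pics/w3c.png

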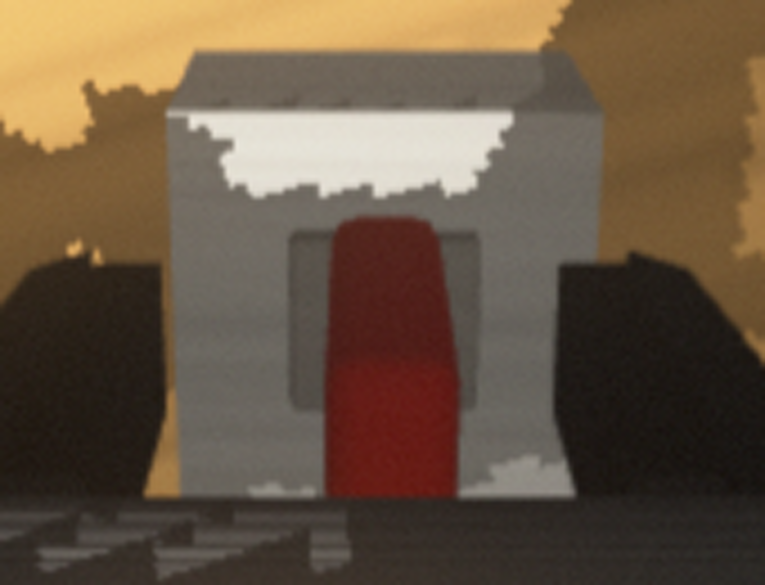

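```bash
python3 -m inch '[[0.5,[0,0.25,0],0],[0.6,[0,0.25,0],0],[0.8,[0,0.25,0],0],[1,[0,0.25,0],0],[1,[0,0.25,0],0],[1,[0,0.25,0],0],[1,[0,0.25,0],0],[1,[0,0.25,0],0]]' 30; python3 - <<'E'
from h import *
p,im=snap('wrist','w4.png'); cv2.imwrite('pics/w4c.png',cv2.resize(im[180:310,240:410],None,fx=4.5,fy=4.5,interpolation=cv2.INTER_CUBIC)[:,:,::-1])
E
```

```text
clock: 5.65
tool_pos: [0.5122, -0.2525, 0.0528]
eef_rot: [0.15, 0.989, 0.001, 0.0]
contact_force: [-0.2, 3.1, 3.8]
opening: 0.134
```

View pics/w4c.png

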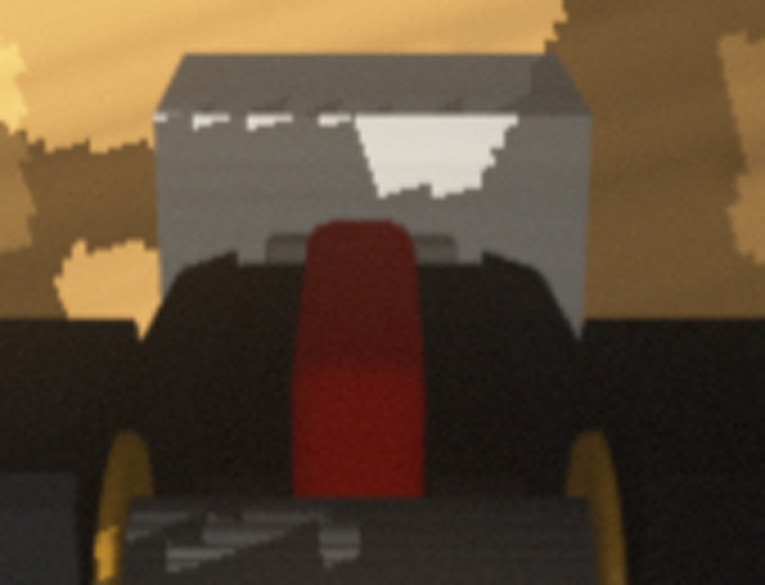

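```bash
python3 -m inch '[[1,[0,0,1],0],[1,[0,0,-0.5],0],[1,[0,0,-1.5],0],[1,[0,0,-2.5],0],[1,[0,0,-3.5],0],[1,[0,0,-6],0],[1,[0,0,-10],0],[1,[0,0,-14],0],[1,[0,0,-17],0],[1,[0,0,-17],0]]'; python3 - <<'E'
from h import *
q,M,s=tool(); print(q,s['opening'],s['q'],s['contact_force']); print(totool(np.array([.56,.09,.222])-q))
print(np.degrees(np.arctan2(M[0,1],M[1,1])))
E
```

```text
clock: 6.7
tool_pos: [0.5136, -0.2555, 0.2269]
eef_rot: [0.151, 0.988, -0.001, 0.004]
contact_force: [-0.2, 1.1, -0.6]
opening: 0.134
[ 0.51363098 -0.25545257  0.22687456] 0.13373178702462388 [ 0.5523798   0.65808124 -0.28963776  1.75664883  0.25937351  0.75618918
  1.39872471] [-0.1742684   1.13734604 -0.55244457]
[ 5.90736862 34.35206154  0.39002641]
17.39725911828584
```

My first row was mistyped (1 cm down instead of up), so I'm checking the grip and the holder.

```bash
python3 - <<'E'
from h import *
p,im=snap('wrist','w5.png'); cv2.imwrite('pics/w5c.png',cv2.resize(im[150:310,220:430],None,fx=3.8,fy=3.8,interpolation=cv2.INTER_CUBIC)[:,:,::-1])
p,im=snap('side','s5.png'); print(proj(p,tool()[0]))
cv2.imwrite('pics/s5c.png',cv2.resize(im[170:310,240:400],None,fx=4,fy=4,interpolation=cv2.INTER_CUBIC)[:,:,::-1])
E
```

```text
[[314.0138865  251.26209732]]
```

View pics/w5c.png

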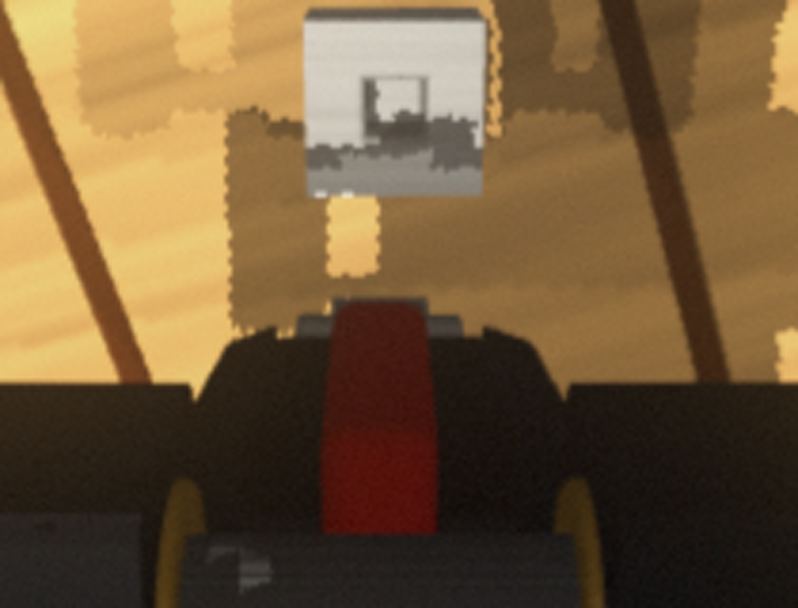

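View pics/s5c.png

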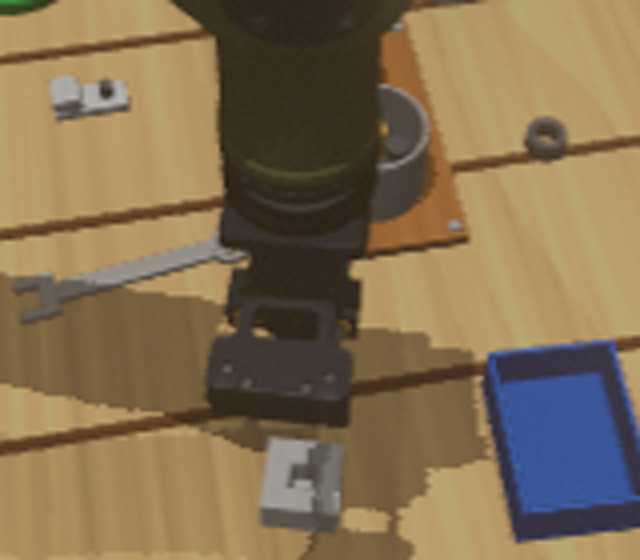

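The key is held upright and did not shift in the jaws (bow edge still at row 229), and the holder is empty. Going to the lock.

```bash
python3 -m inch '[[1,[0.7,4,0],-2],[1,[1.4,8,0],-4],[1,[2.1,12,0],-6],[1,[2.8,16,0],-8],[1,[3.5,20,0],-10],[1,[4.2,24,0],-12],[1,[4.9,28,0],-14],[1,[5.6,32,0],-16],[1,[6,34.4,0],-16],[1,[6,34.4,0],-16],[1,[6,34.4,0],-16]]'; python3 - <<'E'
from h import *
import pickle
p,im=snap('wrist','w6.png'); q,M,s=tool();pickle.dump((p,q,M),open('w6.pkl','wb')); print(s['q'],M)
print(proj(p,[[.612,.09,.098],[.6115,-.009,.08]]))
E
```

```text
clock: 7.9
tool_pos: [0.5557, 0.0918, 0.2211]
eef_rot: [0.011, 1.0, -0.001, -0.002]
contact_force: [0.5, -0.1, -0.6]
opening: 0.13
[-0.05639611  0.65973143 -0.31511501  1.7819298   0.28497528  0.74828986
  1.02597267] [[-0.9997036   0.0241681  -0.00293588]
 [ 0.02417504  0.99970497 -0.00235301]
 [ 0.00287814 -0.00242329 -0.99999292]]
[[320.81417523 261.78510376]
 [217.131622   254.72330583]]
```

View pics/w6.png

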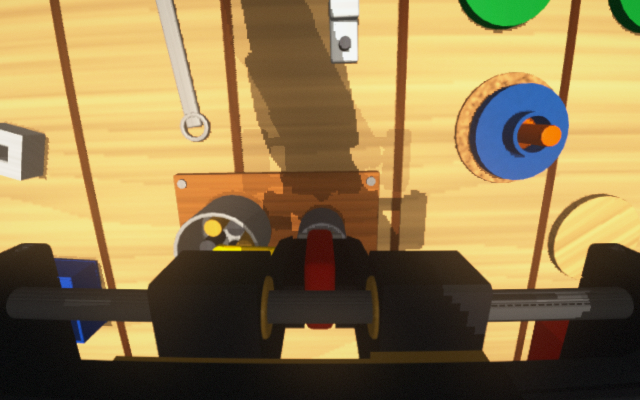

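```bash
python3 -m inch '[[1,[-4,0,0],0],[1,[-8,0,0],0],[1,[-11,0,0],0],[1,[-11,0,0],0],[1,[-11,0,0],0]]'; python3 - <<'E'
from h import *
import pickle
p,im=snap('wrist','w7.png'); q,M,s=tool();pickle.dump((p,q,M),open('w7.pkl','wb')); print(s['q'],q,M)
print(proj(p,[[.612,.09,.098],[.6115,-.009,.08]]))
t,im2=snap('top','t7.png')
cv2.imwrite('pics/w7c.png',cv2.resize(im[120:270,180:390],None,fx=3.8,fy=3.8,interpolation=cv2.INTER_CUBIC)[:,:,::-1])
E
```

```text
clock: 8.45
tool_pos: [0.666, 0.0877, 0.2215]
eef_rot: [0.013, 1.0, -0.001, -0.001]
contact_force: [-0.4, -0.3, -0.8]
opening: 0.131
[-0.04064588  0.79832189 -0.31646907  1.43616471  0.27723884  0.95421127
  1.11736763] [0.66529506 0.08841007 0.22179525] [[-0.99970075  0.0242949  -0.00285861]
 [ 0.02429846  0.99970401 -0.00121886]
 [ 0.00282815 -0.00128796 -0.99999517]]
[[322.4480397  135.77216595]
 [207.74265798 137.37141758]]
```

View pics/w7.png

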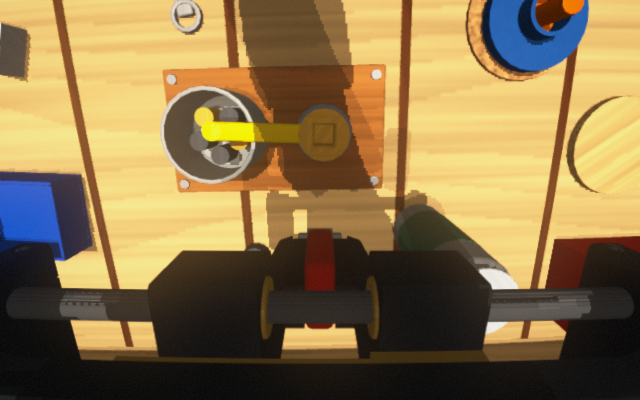

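View pics/w7c.png

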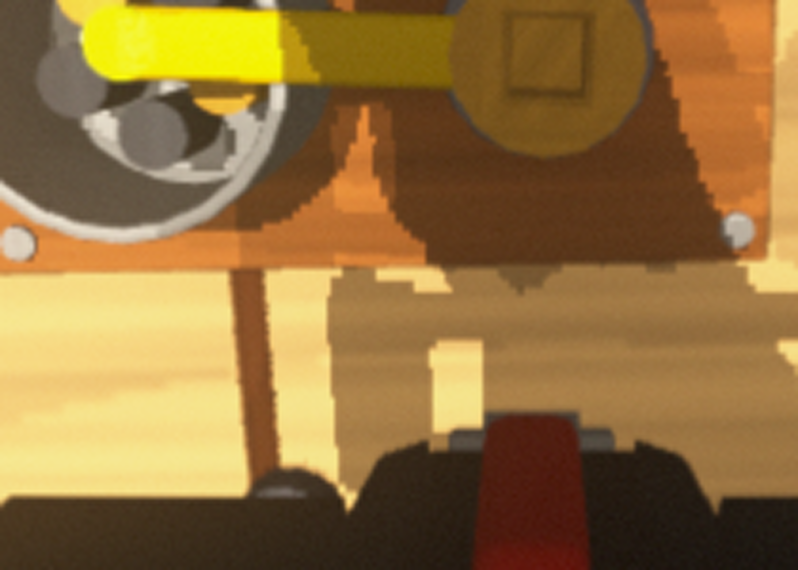

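```bash
python3 - <<'E'
from h import *
im=cv2.imread('pics/w7.png')
cv2.imwrite('pics/w7d.png',cv2.resize(im[95:175,190:360],None,fx=4.7,fy=4.7,interpolation=cv2.INTER_CUBIC))
cv2.imwrite('pics/w7e.png',cv2.resize(im[215:335,270:370],None,fx=5,fy=5,interpolation=cv2.INTER_CUBIC))
E
```

```text
(no output)
```

View pics/w7d.png

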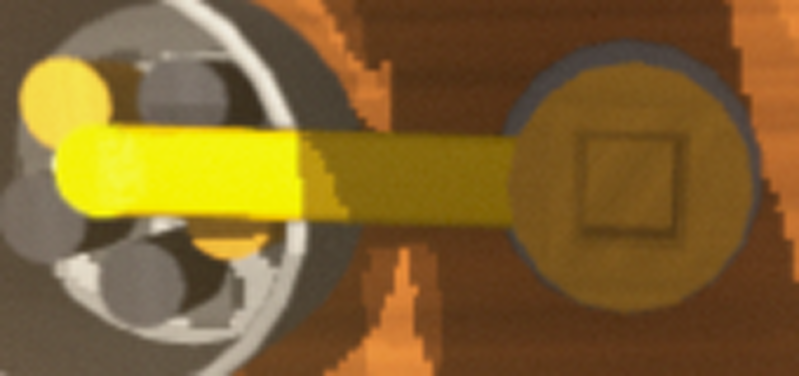

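View pics/w7e.png

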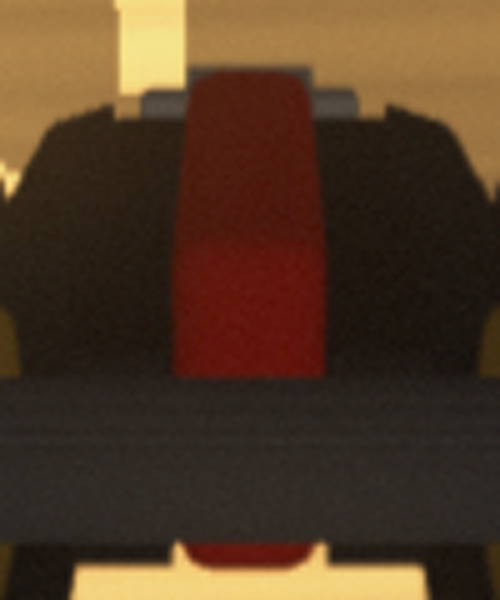

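```bash
python3 - <<'E'
from h import *
import pickle
p,q,M=pickle.load(open('w7.pkl','rb'))
obs=np.array([(173,238),(326,238),(190,74),(310,74),(140,90),(358,90)],float)/5+[270,215]-.4
mod=np.array([(15,-6,-20),(15,6,-20),(15,-6,20),(15,6,20),(11,-11,24),(11,11,24)])/1e3
def f(v):
    Rz=R.from_euler('z',v[3]).as_matrix(); return (proj(p,q+(mod@Rz.T+v[:3])@M.T)-obs).ravel()
s=least_squares(f,[0,0,0,0]); print('key in tool mm',s.x[:3]*1e3,np.degrees(s.x[3]),s.fun.round(1))
f0=lambda v:f([v[0],v[1],v[2],0]); 
g=lambda u,v,z: back(p,np.array([190+u/4.7-.4,95+v/4.7-.4]),z)
L=g(632,187,.098); print('lock',L,'hole',g(630.5,184,.098))
for a,b,z in(((115,127),(512,138),.09),((105,215),(507,227),.09),((577,131),(684,135),.098),((580,232),(681,236),.098),((577,132),(580,232),.098),((684,135),(681,236),.098)):
    d=g(*b,z)-g(*a,z); print(np.degrees(np.arctan2(d[0],d[1])))
print('tool y ang',np.degrees(np.arctan2(M[0,1],M[1,1])))
key=q+M@s.x[:3]; print(key, totool(np.r_[L-key[:2],0]))
st=[g2 for g2 in [back(p,np.array(u,float),.012) for u in((171,79),(376,74.5),(374.5,180.5),(184,184))]]; print(st,np.mean(st,0))
E
```

```text
key in tool mm [-2.82849854 -2.01325935  2.10690381] 0.2364951652345697 [ 0.3  0.9 -0.4  0.9  0.5 -1.2 -0.6 -1.2  1.5 -0.  -1.3  0. ]
lock [0.61094329 0.09132446] hole [0.61043389 0.09108102]
3.353869298297411
3.4373289645225964
3.642089680984852
3.7961318140060105
90.12729079712778
92.61046833335908
tool y ang 1.3921333633079878
[0.66806778 0.08632611 0.21968295] [5.72255558 0.36615971 0.01368031]
[array([ 0.55450829, -0.06496963]), array([0.55700408, 0.14685766]), array([0.66779213, 0.14704107]), array([ 0.66588354, -0.06620432])] [0.61129701 0.0406812 ]
```

```bash
python3 -m inch '[[1,[4,0.2,0],2],[1,[5.7,0.25,0],2],[1,[5.7,0.25,3],2],[1,[5.7,0.25,5.5],2],[1,[5.7,0.25,6.4],2],[1,[5.7,0.25,6.4],2],[1,[5.7,0.25,6.4],2]]'; python3 - <<'E'
from h import *
import pickle
p,im=snap('wrist','w8.png'); q,M,s=tool();pickle.dump((p,q,M),open('w8.pkl','wb')); print(q,np.degrees(np.arctan2(M[0,1],M[1,1])))
ps,im2=snap('side','s8.png'); pt,im3=snap('top','t8.png')
cv2.imwrite('pics/w8c.png',cv2.resize(im[180:330,230:430],None,fx=4,fy=4,interpolation=cv2.INTER_CUBIC)[:,:,::-1])
u=proj(ps,[.611,.091,.11])[0].astype(int)
cv2.imwrite('pics/s8c.png',cv2.resize(im2[u[1]-40:u[1]+40,u[0]-50:u[0]+50],None,fx=7,fy=7,interpolation=cv2.INTER_CUBIC)[:,:,::-1]); print(u)
E
```

```text
clock: 9.25
tool_pos: [0.61, 0.0941, 0.1596]
eef_rot: [0.029, 1.0, 0.0, 0.001]
contact_force: [1.0, 0.2, -0.1]
opening: 0.133
[0.61038731 0.09416118 0.15994388] 3.3031491368204335
[326 170]
```

View pics/w8c.png

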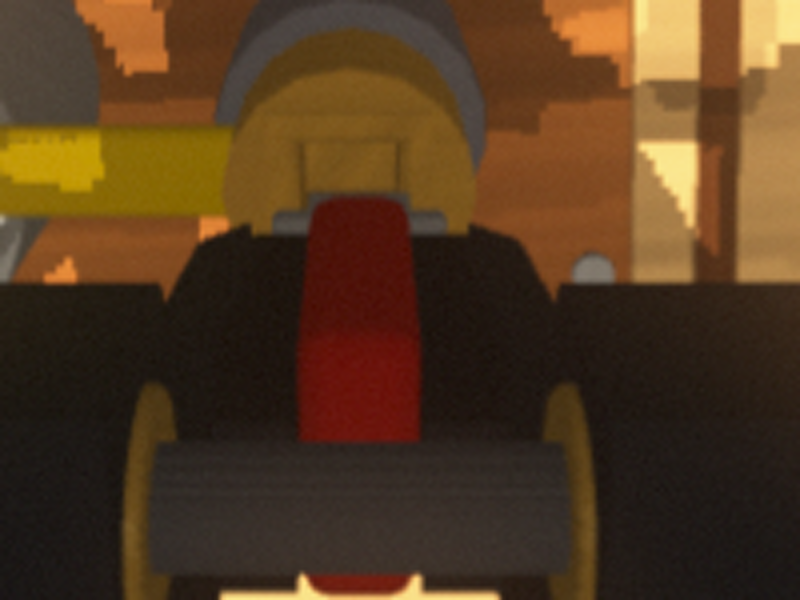

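View pics/s8c.png

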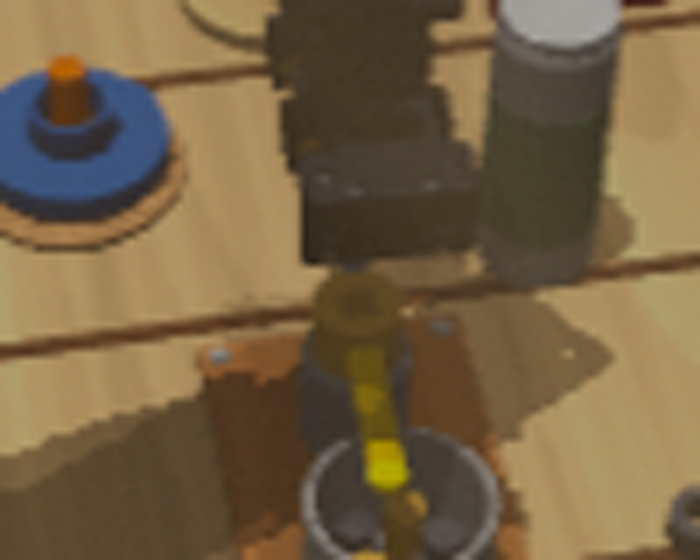

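```bash
cat > fit.py <<'E'
from h import *
import pickle
p,q,M=pickle.load(open('w8.pkl','rb'))
c=lambda a: np.array(a,float)/4+[230,180]-.4
obs=c([(300,335),(420,335),(310,200),(411,200),(273,213),(447,213)])
mod=np.array([(15,-6,-20),(15,6,-20),(15,-6,20),(15,6,20),(11,-11,24),(11,11,24)])/1e3
f=lambda v:(proj(p,q+(mod+v[:3])@M.T)-obs).ravel()
s=least_squares(f,[0,0,0]); key=q+M@s.x; print('key in tool mm',s.x*1e3,s.fun.round(1))
th=np.radians(3.5); ex=np.array([np.cos(th),-np.sin(th),0]); ey=np.array([np.sin(th),np.cos(th),0])
def g(v):
    C=np.array([v[0],v[1],.098])
    hole=proj(p,[C-ex*.00825-ey*.00825,C-ex*.00825+ey*.00825])-c([(300,141),(401,141)])
    a=np.linspace(0,6.283,361); D=proj(p,C+.021*np.c_[np.cos(a),np.sin(a),0*a])
    t=c([(350,68),(222,0),(475,0)])
    return np.r_[hole.ravel(),D[:,1].min()-t[0,1],D[:,0].min()-t[1,0],D[:,0].max()-t[2,0]]
s2=least_squares(g,[.611,.091],diff_step=1e-4); print('lock',s2.x,s2.fun.round(1))
print('move tool cm',totool(np.r_[s2.x-key[:2],0]))
E
python3 fit.py
```

```text
key in tool mm [-1.35348726 -1.42449189  0.23498962] [-0.1  0.7  0.2  0.6  1.  -1.  -1.1 -1.   1.2  0.2 -1.1  0.1]
lock [0.61114489 0.09094338] [-0.3  0.2 -0.2  0.3 -0.5 -0.1  0.6]
move tool cm [ 0.04121477 -0.17444978 -0.00022065]
```

```bash
python3 -m inch '[[1,[0.04,-0.17,0],0],[1,[0.04,-0.17,1],0],[1,[0.04,-0.17,1.5],0],[1,[0.04,-0.17,1.8],0],[1,[0.04,-0.17,2.1],0],[1,[0.04,-0.17,2.4],0],[1,[0.04,-0.17,2.4],0]]'; python3 - <<'E'
from h import *
p,im=snap('wrist','w9.png'); 
cv2.imwrite('pics/w9c.png',cv2.resize(im[180:330,230:430],None,fx=4,fy=4,interpolation=cv2.INTER_CUBIC)[:,:,::-1])
s=r.get_state(); print(s['tool_pos'],s['contact_force'],s['moment'])
E
```

```text
clock: 10.1
tool_pos: [0.6105, 0.0926, 0.1348]
eef_rot: [0.029, 1.0, 0.0, 0.001]
contact_force: [2.8, -0.3, -0.9]
opening: 0.13
[0.61045708 0.09252909 0.13485561] [ 2.73088177 -0.31642072 -1.0246434 ] [ 0.1122011  -0.78685068 -0.0131012 ]
```

View pics/w9c.png

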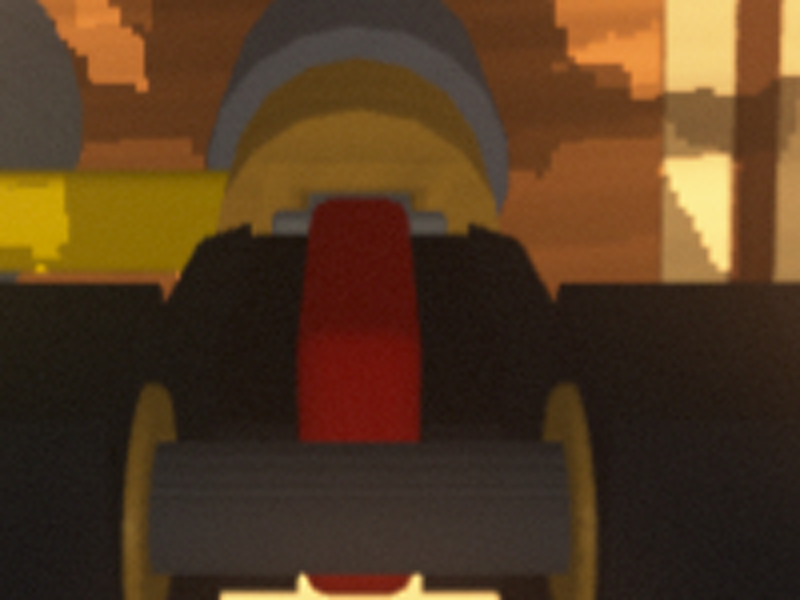

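```bash
python3 -m inch '[[1,[-0.06,0,0],0],[1,[-0.06,0,0.5],0],[1,[-0.06,0,0.9],0],[1,[-0.06,0,1.2],0],[1,[-0.06,0,1.35],0],[1,[-0.06,0,1.35],0]]'; python3 - <<'E'
from h import *
p,im=snap('wrist','w10.png'); 
cv2.imwrite('pics/w10c.png',cv2.resize(im[180:330,230:430],None,fx=4,fy=4,interpolation=cv2.INTER_CUBIC)[:,:,::-1])
s=r.get_state(); print(s['tool_pos'],s['contact_force'],s['moment'],s['q'])
E
```

```text
clock: 10.75
tool_pos: [0.6117, 0.0922, 0.1214]
eef_rot: [0.029, 1.0, 0.0, 0.002]
contact_force: [5.7, -1.0, -0.4]
opening: 0.138
[0.61175422 0.09223193 0.12139269] [ 5.53642573  0.06861796 -0.10625528] [-0.07673845 -1.38569605  0.02555057] [-0.08063968  0.85691621 -0.25893705  1.69083505  0.33359909  0.63342275
  0.98888095]
```

View pics/w10c.png

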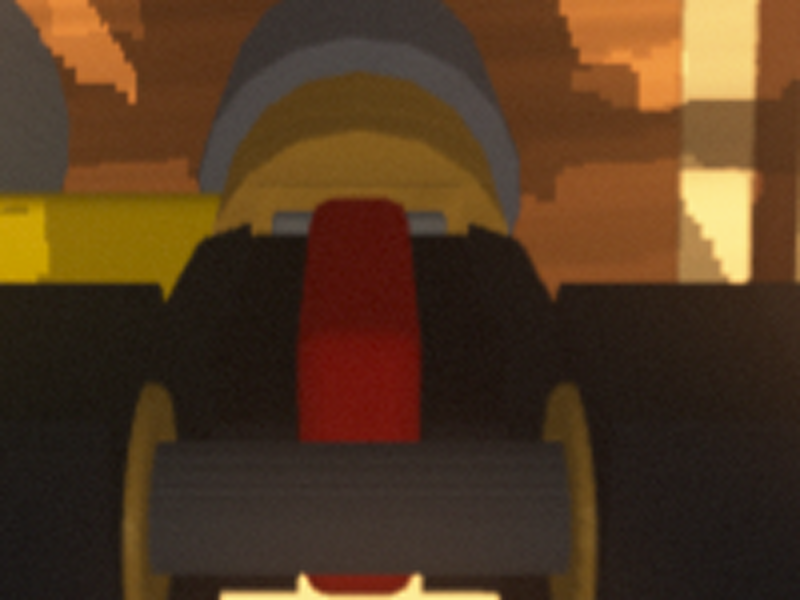

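```bash
python3 -m inch '[[1,[-0.08,0,0],0],[1,[-0.12,0,0.1],0],[1,[-0.12,0,0.15],0],[1,[-0.12,0,0.15],0]]'
```

```text
clock: 11.2
tool_pos: [0.6118, 0.0922, 0.1198]
eef_rot: [0.029, 1.0, 0.0, 0.001]
contact_force: [5.3, 0.0, 1.3]
opening: 0.133
```

```bash
python3 -m inch '[[1,[0,0,0],0],[1,[0,0,0],0]]'; python3 - <<'E'
from h import *
s=r.get_state(); print(s['tool_pos'],s['contact_force'],s['moment'],s['joint_torque'])
E
```

```text
clock: 11.4
tool_pos: [0.6118, 0.0922, 0.1198]
eef_rot: [0.029, 1.0, 0.0, 0.001]
contact_force: [5.8, 0.1, 1.8]
opening: 0.133
[0.61183375 0.09216933 0.11979581] [5.81039922 0.11311567 1.84450062] [-0.08039582 -1.26426273  0.03682636] [-6.14234582e-01 -5.32195044e+01 -2.90641375e+00 -7.51729041e+00
 -5.86133748e-01  1.63271360e+00  1.45549959e-03]
```

```bash
python3 -m inch '[[1,[-0.15,0,0],0],[1,[-0.15,0,0],0],[1,[-0.15,0,0],0]]'; python3 - <<'E'
from h import *
p,im=snap('wrist','w11.png'); 
cv2.imwrite('pics/w11c.png',cv2.resize(im[180:330,230:430],None,fx=4,fy=4,interpolation=cv2.INTER_CUBIC)[:,:,::-1])
p,im=snap('side','s11.png'); u=np.array([326,170])
cv2.imwrite('pics/s11c.png',cv2.resize(im[u[1]-40:u[1]+40,u[0]-50:u[0]+50],None,fx=7,fy=7,interpolation=cv2.INTER_CUBIC)[:,:,::-1])
E
```

```text
clock: 11.7
tool_pos: [0.612, 0.092, 0.1194]
eef_rot: [0.029, 1.0, -0.0, -0.001]
contact_force: [3.2, -0.5, 0.4]
opening: 0.132
```

View pics/w11c.png

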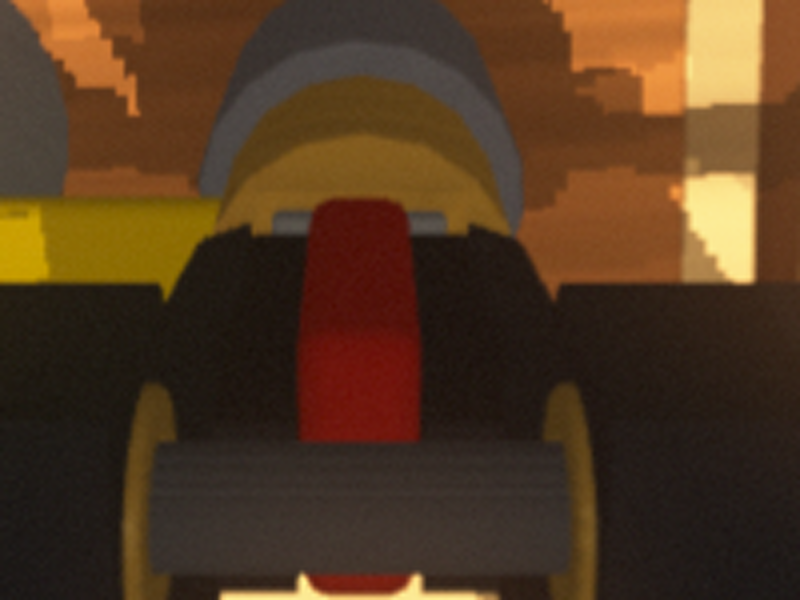

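View pics/s11c.png

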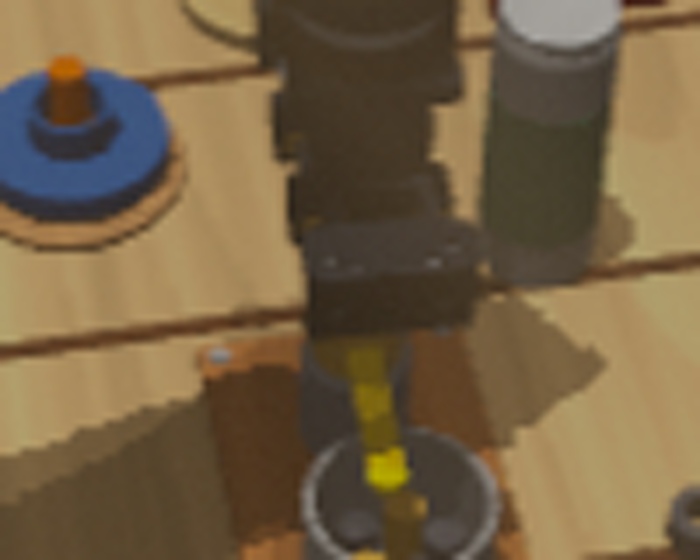

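```bash
python3 -m inch '[[1,[-0.1,0,0.1],0],[1,[-0.1,0,0.2],0],[1,[-0.1,0,0.2],0],[1,[-0.1,0,0.2],0]]'
```

```text
clock: 12.2
tool_pos: [0.6126, 0.092, 0.1172]
eef_rot: [0.029, 1.0, -0.0, -0.001]
contact_force: [0.2, 0.6, -1.0]
opening: 0.132
```

```bash
python3 -m inch '[[1,[0,0,0.1],0],[1,[0,0,0.2],0],[1,[0,0,0.2],0],[1,[0,0,0.2],0]]'; python3 - <<'E'
from h import *
p,im=snap('wrist','w12.png'); 
cv2.imwrite('pics/w12c.png',cv2.resize(im[200:250,270:370],None,fx=8,fy=8,interpolation=cv2.INTER_CUBIC)[:,:,::-1])
E
```

```text
clock: 12.6
tool_pos: [0.6132, 0.092, 0.1163]
eef_rot: [0.029, 1.0, -0.0, -0.0]
contact_force: [-3.0, -0.4, 5.2]
opening: 0.134
```

View pics/w12c.png

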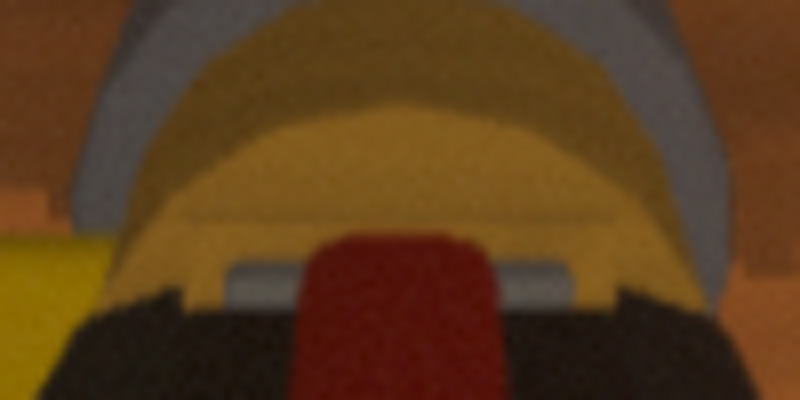

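```bash
python3 -m inch '[[1,[0.05,0,-0.05],0],[1,[0.05,0,-0.05],7],[1,[0.05,0,-0.05],14],[1,[0.05,0,-0.05],21],[1,[0.05,0,-0.05],28],[1,[0.05,0,-0.05],28]]' 40; python3 - <<'E'
from h import *
s=r.get_state(); print(s['q'],s['moment'])
E
```

```text
clock: 13.25
tool_pos: [0.6133, 0.0923, 0.1163]
eef_rot: [0.27, 0.963, -0.0, 0.0]
contact_force: [0.8, -0.2, 1.9]
opening: 0.131
[-0.15328457  0.85934452 -0.1273943   1.68907483  0.17117264  0.6034442
  0.6463922 ] [-0.03480072 -0.10163395  0.01473557]
```

```bash
python3 -m inch '[[1,[0,0,0],7],[1,[0,0,0],14],[1,[0,0,0],21],[1,[0,0,0],28],[1,[0,0,0],35],[1,[0,0,0],42],[1,[0,0,0],46],[1,[0,0,0],46]]'; python3 - <<'E'
from h import *
import pickle
s=r.get_state(); print(s['q'],s['moment'])
p,im=snap('wrist','w13.png'); q,M,_=tool(); pickle.dump((p,q,M),open('w13.pkl','wb')); print(np.degrees(np.arctan2(M[0,1],M[1,1])))
snap('top','t13.png'); snap('side','s13.png')
E
```

```text
clock: 14.05
tool_pos: [0.6133, 0.0922, 0.1163]
eef_rot: [0.623, 0.782, 0.0, 0.0]
contact_force: [0.1, -0.4, 1.4]
opening: 0.134
[-0.26924902  0.86227251  0.08254393  1.69565239 -0.11282694  0.58777816
  0.1029515 ] [-0.08638345  0.01434207  0.04105058]
77.08321154940973
```

View pics/w13.png

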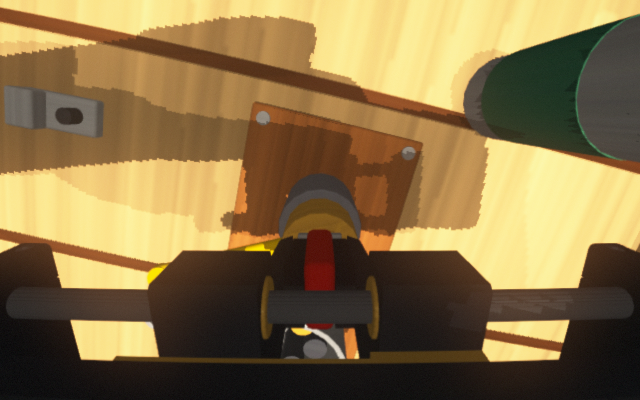

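View pics/s13.png

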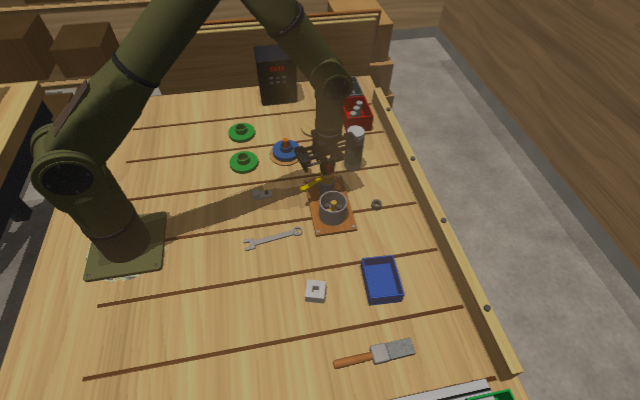

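```bash
python3 - <<'E'
from h import *
import pickle
p,q,M=pickle.load(open('w13.pkl','rb'))
im=cv2.imread('pics/w13.png'); cv2.imwrite('pics/w13c.png',cv2.resize(im[220:350,140:380],None,fx=3.3,fy=3.3,interpolation=cv2.INTER_CUBIC))
im=cv2.imread('pics/s13.png'); cv2.imwrite('pics/s13c.png',cv2.resize(im[130:230,260:380],None,fx=6,fy=6,interpolation=cv2.INTER_CUBIC))
a=back(p,np.array([240,246.]),.09); b=back(p,np.array([155,267.]),.09); d=b-a; print(np.degrees(np.arctan2(-d[0],-d[1])))
L=np.array([.612,.092]); S=viewer.camera_params('side')
for A in(55,60,65,70,75):
    t=np.radians(A); ax=np.array([-np.sin(t),-np.cos(t)]); per=np.array([ax[1],-ax[0]])
    print(A,proj(p,[np.r_[L+.101*ax,.09],np.r_[L+.09*ax+.008*per,.09],np.r_[L+.03*ax+.008*per,.09],np.r_[L+.09*ax-.008*per,.09]]).round(0).tolist(), proj(S,[np.r_[L+.101*ax,.09],np.r_[L,.09]]).round(1).tolist())
E
```

```text
62.39054620339541
55 [[162.0, 303.0], [171.0, 285.0], [265.0, 249.0], [185.0, 308.0]] [[303.0, 191.8], [326.1, 174.4]]
60 [[155.0, 290.0], [166.0, 273.0], [265.0, 245.0], [178.0, 297.0]] [[301.0, 190.2], [326.1, 174.4]]
65 [[149.0, 277.0], [162.0, 261.0], [264.0, 240.0], [171.0, 286.0]] [[299.3, 188.4], [326.1, 174.4]]
70 [[144.0, 263.0], [159.0, 248.0], [265.0, 236.0], [166.0, 274.0]] [[297.8, 186.6], [326.1, 174.4]]
75 [[140.0, 249.0], [157.0, 235.0], [265.0, 231.0], [162.0, 261.0]] [[296.5, 184.7], [326.1, 174.4]]
```

View pics/w13c.png

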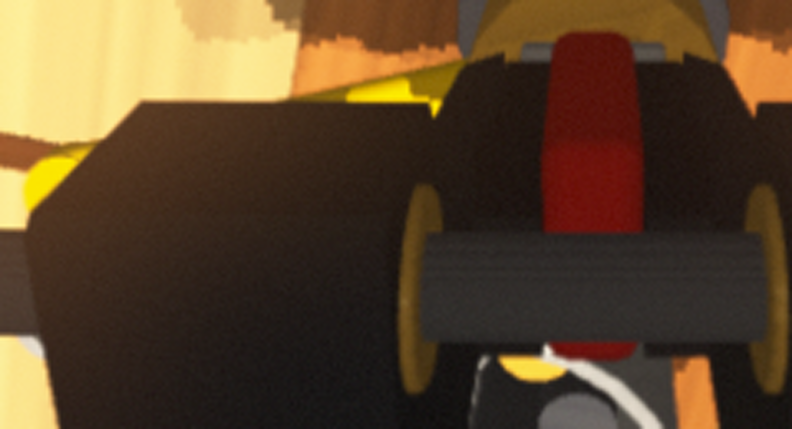

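View pics/s13c.png

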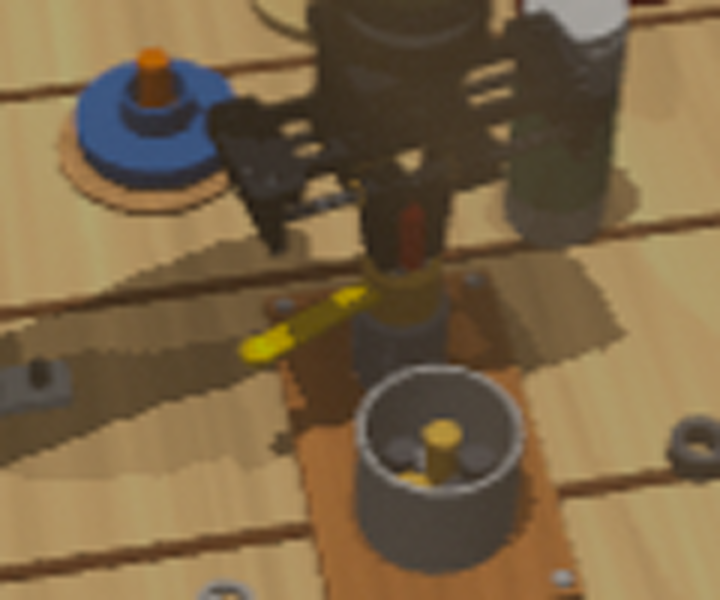

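```bash
python3 -m inch '[[1,[0,0,0],5],[1,[0,0,0],9],[1,[0,0,0],9],[1,[0,0,0],9]]'; python3 - <<'E'
from h import *
import pickle
p,im=snap('wrist','w14.png'); q,M,s=tool(); print(s['moment'],np.degrees(np.arctan2(M[0,1],M[1,1])))
cv2.imwrite('pics/w14c.png',cv2.resize(im[220:350,140:380],None,fx=3.3,fy=3.3,interpolation=cv2.INTER_CUBIC)[:,:,::-1])
S,im=snap('side','s14.png');cv2.imwrite('pics/s14c.png',cv2.resize(im[130:230,260:380],None,fx=6,fy=6,interpolation=cv2.INTER_CUBIC)[:,:,::-1])
L=np.array([.612,.092])
for A in(62,66,70,74):
    t=np.radians(A); ax=np.array([-np.sin(t),-np.cos(t)]); per=np.array([ax[1],-ax[0]])
    print(A,(proj(p,[np.r_[L+.101*ax,.09],np.r_[L+.09*ax+.008*per,.09],np.r_[L+.03*ax+.008*per,.09]])*3.3-np.array([140,220])*3.3).round(0).tolist(), (proj(S,[np.r_[L+.101*ax,.09]])*6-np.array([260,130])*6).round(0).tolist())
E
```

```text
clock: 14.6
tool_pos: [0.6133, 0.0922, 0.1163]
eef_rot: [0.683, 0.73, 0.0, 0.0]
contact_force: [0.8, 0.7, 2.0]
opening: 0.135
[ 0.03572021 -0.06581355  0.04640565] 86.17409713299901
62 [[82.0, 288.0], [110.0, 230.0], [414.0, 102.0]] [[242.0, 357.0]]
66 [[62.0, 256.0], [95.0, 199.0], [411.0, 90.0]] [[234.0, 349.0]]
70 [[44.0, 222.0], [82.0, 167.0], [410.0, 78.0]] [[227.0, 340.0]]
74 [[28.0, 187.0], [71.0, 134.0], [410.0, 66.0]] [[220.0, 330.0]]
```

View pics/w14c.png

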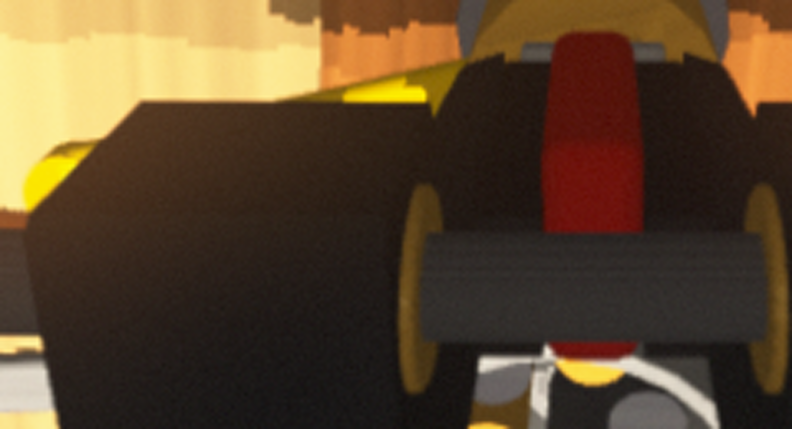

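View pics/s14c.png

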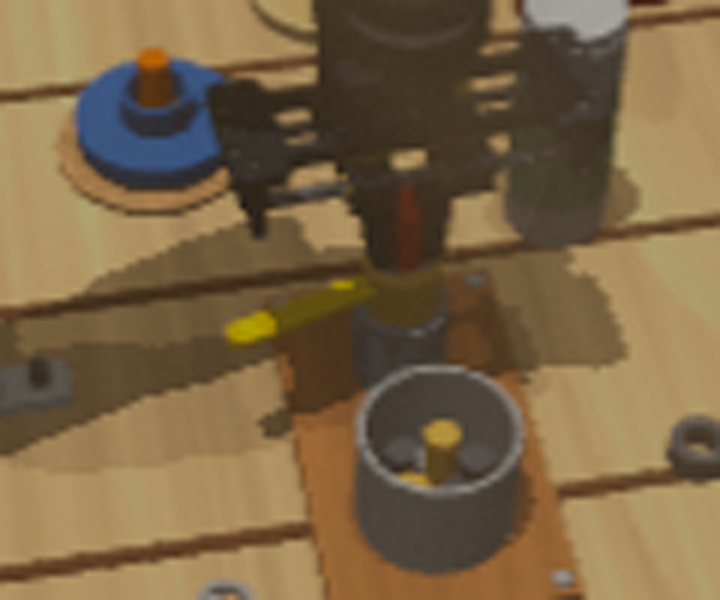

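```bash
python3 -m inch '[[0.9,[0,0,0],0],[0.7,[0,0,0],0],[0.6,[0,0,0],0],[0.6,[0,0,0],0],[0.6,[0,0,-1],0],[0.6,[0,0,-3],0],[0.6,[0,0,-6],0],[0.6,[0,0,-10],0],[0.6,[0,0,-14],0],[0.6,[0,0,-14],0]]' 30; python3 - <<'E'
from h import *
import pickle
p,im=snap('wrist','w15.png'); q,M,s=tool(); print(s['q'],s['opening'])
print(totool(np.array([.56,.304,.25])-q),q, M)
print(proj(p,[[.612,.092,.13],[.6115,-.009,.08]]))
S,im=snap('side','s15.png');cv2.imwrite('pics/s15c.png',cv2.resize(im[130:230,260:380],None,fx=6,fy=6,interpolation=cv2.INTER_CUBIC)[:,:,::-1])
E
```

```text
clock: 15.7
tool_pos: [0.6164, 0.092, 0.2624]
eef_rot: [0.684, 0.729, 0.005, 0.003]
contact_force: [0.6, 0.0, 0.7]
opening: 0.399
[-0.3187923   0.67746785  0.17290819  1.58696411 -0.13995981  0.8829713
 -0.03062865] 0.3963107443161716
[21.50245045 -4.09665192  0.94007301] [0.61465953 0.09204695 0.25950834] [[-6.43510796e-02  9.97908018e-01  6.20701804e-03]
 [ 9.97927081e-01  6.43455050e-02  1.09387390e-03]
 [ 6.92191821e-04  6.26454336e-03 -9.99980138e-01]]
[[315.09350312 194.17228465]
 [309.41666234 271.07787085]]
```

View pics/w15.png

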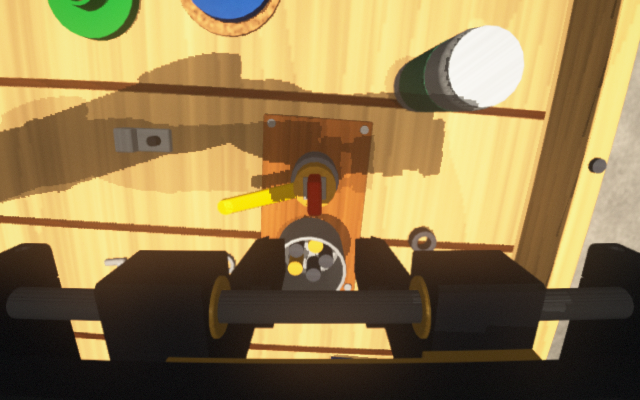

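View pics/s15c.png

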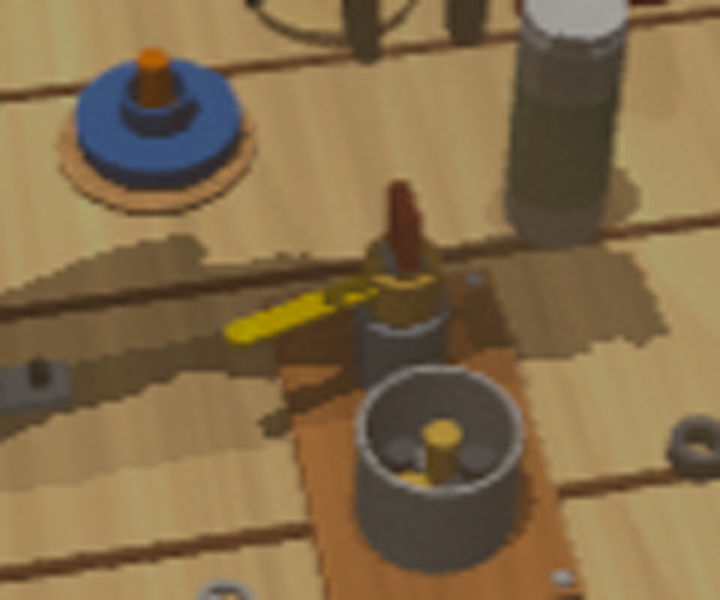

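The key stands in the lock, flange down, and the latch arm is about 71° clear of the tin. Now the lids.

```bash
python3 - <<'E'
from h import *
q,M,s=tool(); print(totool(np.array([.506,.245,.24])-q))
p=viewer.camera_params('wrist'); a=back(p,np.array([219,208.]),.09); print(a, np.degrees(np.arctan2(-(a[0]-.612),-(a[1]-.092))))
E
```

```text
[15.95588891 -9.71705106  1.72272444]
[0.51254295 0.06271618] 73.59362844492088
```

```bash
python3 -m inch '[[0.6,[4,-2.4,0],0],[0.5,[8,-4.9,0],0],[0.5,[12,-7.3,0],0],[0.5,[16,-9.7,1],0],[0.5,[16,-9.7,1.7],0],[0.5,[16,-9.7,1.7],0],[0.5,[16,-9.7,1.7],0]]'; python3 - <<'E'
from h import *
import pickle
p,im=snap('wrist','w16.png'); q,M,s=tool(); print(q,s['q']); pickle.dump((p,q,M),open('w16.pkl','wb'))
u=proj(p,[.506,.303,.06])[0].astype(int); print(u)
cv2.imwrite('pics/w16c.png',cv2.resize(im[u[1]-55:u[1]+55,u[0]-75:u[0]+75],None,fx=5,fy=5,interpolation=cv2.INTER_CUBIC)[:,:,::-1])
E
```

```text
clock: 16.5
tool_pos: [0.5062, 0.2437, 0.2384]
eef_rot: [0.685, 0.729, -0.001, 0.0]
contact_force: [0.3, -0.7, 0.8]
opening: 0.497
[0.50673605 0.24346285 0.23887644] [-0.64343222  0.62981372  0.18903328  1.78547135 -0.1624768   0.74229657
 -0.30809082]
[325 122]
```

View pics/w16c.png

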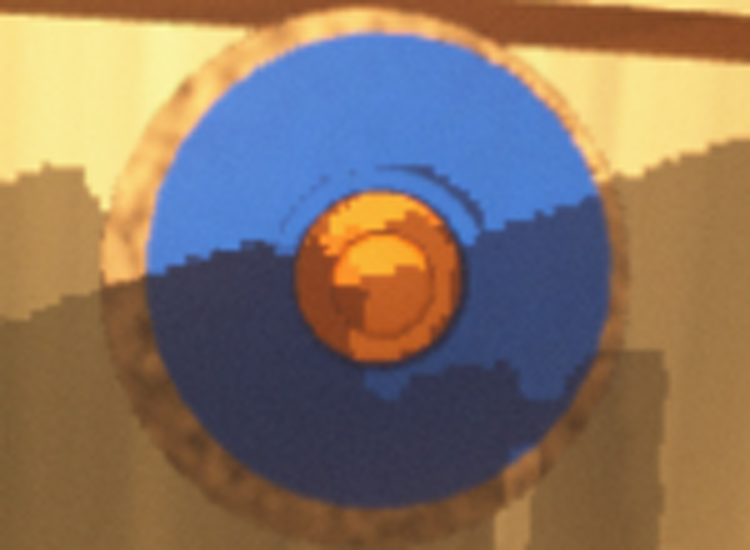

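```bash
python3 - <<'E'
from h import *
import pickle
p,q,M=pickle.load(open('w16.pkl','rb'))
x=back(p,np.array([326.2,123.8]),.068); print(x, totool(np.r_[x,.061]-q)); 
E
```

```text
[0.50663521 0.30212507] [ 5.88362171  0.35518361 17.77835091]
```

```bash
python3 -m inch '[[0.5,[4,0.3,2],0],[0.5,[5.85,0.48,6],0],[0.5,[5.85,0.48,10],0],[0.5,[5.85,0.48,13],0],[0.5,[5.85,0.48,13],0],[0.5,[5.85,0.48,13],0]]'; python3 - <<'E'
from h import *
p,im=snap('wrist','w17.png'); q,M,s=tool(); print(q)
cv2.imwrite('pics/w17c.png',cv2.resize(im[170:350,210:430],None,fx=3.6,fy=3.6,interpolation=cv2.INTER_CUBIC)[:,:,::-1])
E
```

```text
clock: 17.15
tool_pos: [0.5081, 0.3028, 0.1097]
eef_rot: [0.685, 0.729, -0.0, 0.0]
contact_force: [0.3, -0.7, 0.5]
opening: 0.5
[0.50863605 0.30347034 0.11065601]
```

View pics/w17c.png

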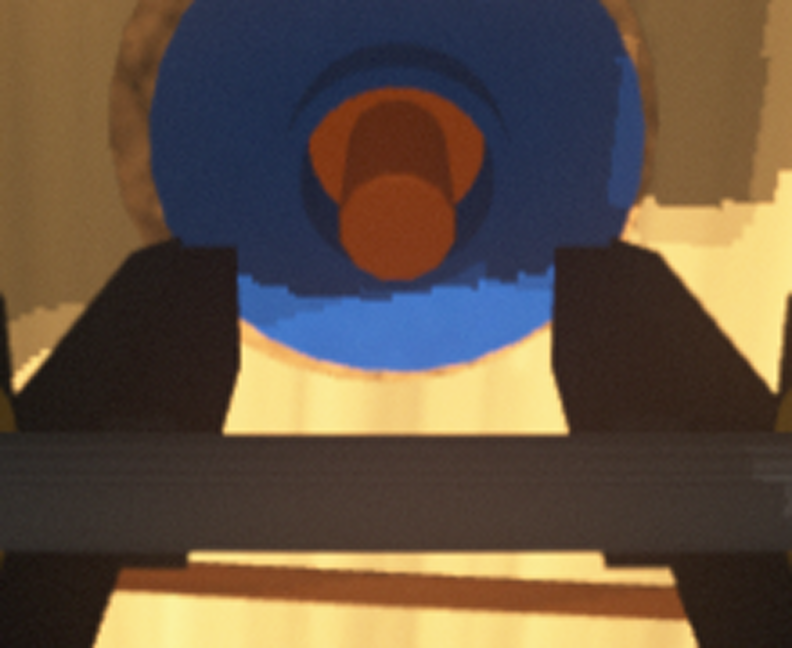

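```bash
python3 - <<'E'
from h import *
p=viewer.camera_params('wrist'); q,M,s=tool()
x=back(p,np.array([210+397/3.6-.4,170+227/3.6-.4]),.068); print(x, totool(np.r_[x,.0605]-q))
E
python3 -m inch '[[0.5,[0,0,2],0],[0.5,[0,0,4],0],[0.5,[0,0,4.8],0],[0.5,[0,0,4.8],0]]'; python3 - <<'E'
from h import *
p,im=snap('wrist','w18.png'); q,M,s=tool(); print(q)
cv2.imwrite('pics/w18c.png',cv2.resize(im[170:350,210:430],None,fx=3.6,fy=3.6,interpolation=cv2.INTER_CUBIC)[:,:,::-1])
p,im=snap('side','s18.png'); u=proj(p,q)[0].astype(int);cv2.imwrite('pics/s18c.png',cv2.resize(im[u[1]-40:u[1]+40,u[0]-50:u[0]+50],None,fx=7,fy=7,interpolation=cv2.INTER_CUBIC)[:,:,::-1])
E
```

```text
[0.5069424  0.30265056] [-0.07413521 -0.18633116  5.01512185]
clock: 17.6
tool_pos: [0.5075, 0.304, 0.0619]
eef_rot: [0.684, 0.729, 0.0, 0.0]
contact_force: [-0.0, 0.6, 0.9]
opening: 0.5
[0.50776933 0.30423455 0.0623786 ]
```

View pics/w18c.png

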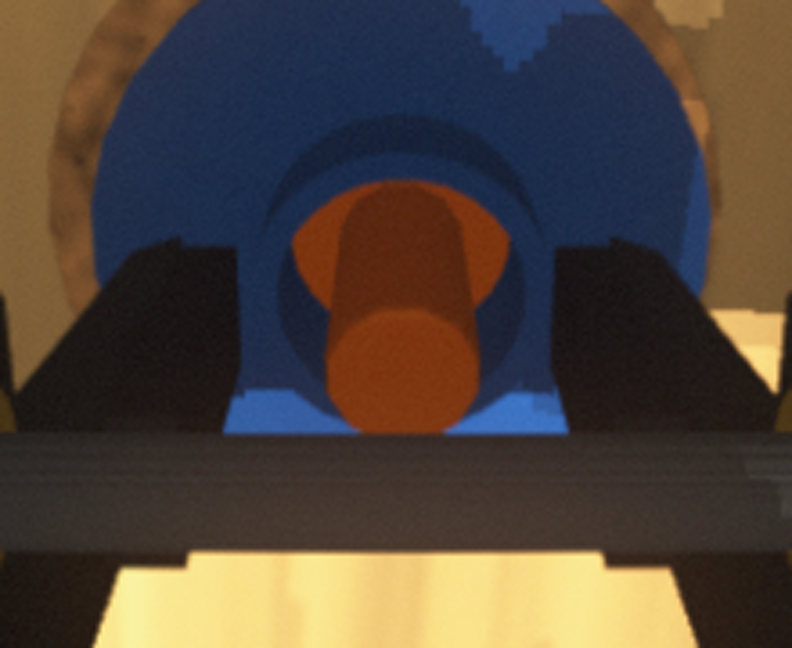

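View pics/s18c.png

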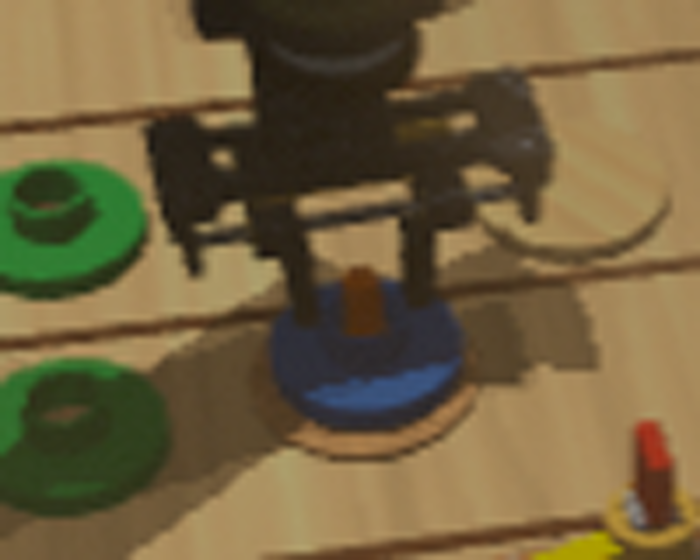

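```bash
python3 -m inch '[[0.6,[0,0.08,0],0],[0.8,[0,0.08,0],0],[1,[0,0.08,0],0],[1,[0,0.08,0],0],[1,[0,0.08,0],0],[1,[0,0.08,0],0],[1,[0,0.08,0],0],[1,[0,0.08,-0.5],0],[1,[0,0.08,-1.5],0],[1,[0,0.08,-3],0],[1,[0,0.08,-5],0],[1,[0,0.08,-8],0],[1,[0,0.08,-11],0],[1,[0,0.08,-13],0],[1,[0,0.08,-13],0]]' 40; python3 - <<'E'
from h import *
p,im=snap('wrist','w19.png'); q,M,s=tool(); print(q,M[:2,:2],s['q'])
cv2.imwrite('pics/w19c.png',cv2.resize(im[120:350,180:460],None,fx=2.8,fy=2.5,interpolation=cv2.INTER_CUBIC)[:,:,::-1])
p,im=snap('side','s19.png'); u=proj(p,q)[0].astype(int);cv2.imwrite('pics/s19c.png',cv2.resize(im[u[1]-30:u[1]+50,u[0]-50:u[0]+50],None,fx=7,fy=7,interpolation=cv2.INTER_CUBIC)[:,:,::-1])
print(totool(np.array([.6117,-.0079,.19])-q))
E
```

```text
clock: 19.2
tool_pos: [0.5094, 0.305, 0.195]
eef_rot: [0.684, 0.729, 0.003, 0.001]
contact_force: [1.0, 0.5, -2.1]
opening: 0.212
[0.50830951 0.30457903 0.19296911] [[-0.06461263  0.99790671]
 [ 0.99790885  0.06460745]] [-0.72062448  0.72742213  0.18002016  1.74074774 -0.18905146  0.68693695
 -0.374397  ]
[-31.8520872    8.29324421   0.2866941 ]
```

View pics/w19c.png

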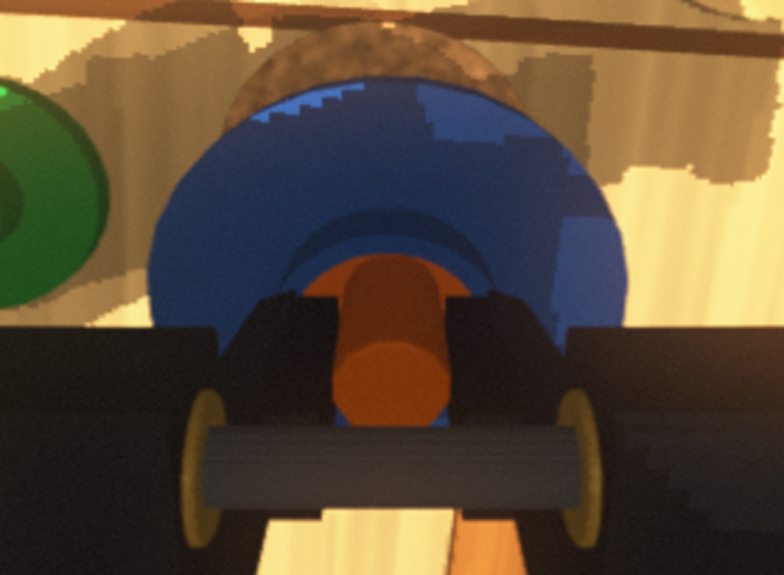

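View pics/s19c.png

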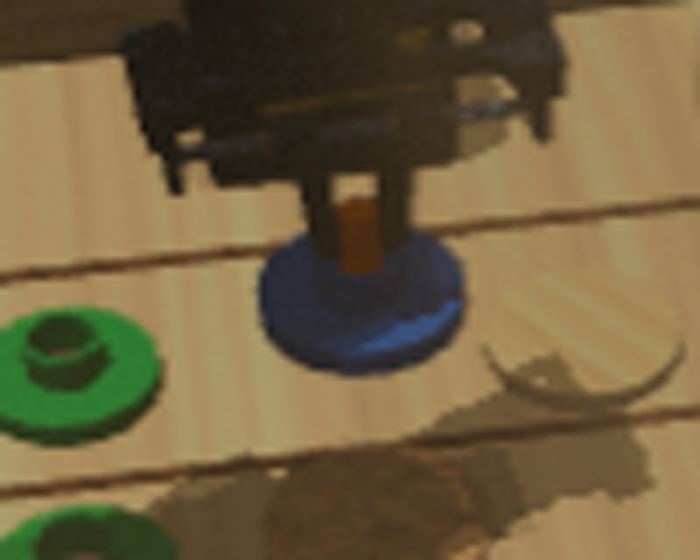

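```bash
python3 -m inch '[[1,[-2,0,-2],0],[1,[-5,0,-3.2],0],[1,[-8,0,-3.5],0],[1,[-11.5,1,-3.5],0],[1,[-15,2,-3.5],0],[1,[-18.5,3,-3.5],0],[1,[-22,4.5,-3.5],0],[1,[-25.5,6,-3.5],0],[1,[-29,7.5,-3.5],0],[1,[-31,8.3,-3.5],0],[1,[-31.85,8.3,-3.5],0],[1,[-31.85,8.3,-3.5],0],[1,[-31.85,8.3,-3.5],0]]'; python3 - <<'E'
from h import *
import pickle
p,im=snap('wrist','w20.png'); q,M,s=tool(); print(q,M[:2,:2],s['q']); pickle.dump((p,q,M),open('w20.pkl','wb'))
p,im=snap('side','s20.png'); u=proj(p,q)[0].astype(int);cv2.imwrite('pics/s20c.png',cv2.resize(im[u[1]-20:u[1]+80,u[0]-50:u[0]+70],None,fx=6,fy=6,interpolation=cv2.INTER_CUBIC)[:,:,::-1])
snap('top','t20.png')
E
```

```text
clock: 20.6
tool_pos: [0.61, -0.0063, 0.2254]
eef_rot: [0.683, 0.73, -0.0, -0.001]
contact_force: [-0.3, 0.4, -2.1]
opening: 0.216
[ 0.61021556 -0.00582039  0.22565198] [[-0.06735882  0.99772731]
 [ 0.99772704  0.06736187]] [-0.14024073  0.7035994   0.13387759  1.64971136 -0.12345863  0.79820246
  0.11605458]
```

View pics/w20.png

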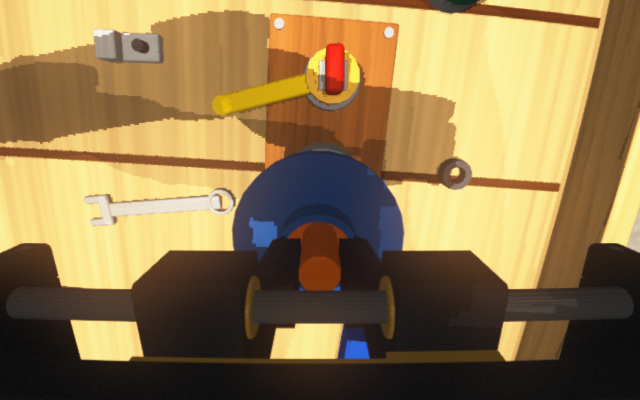

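View pics/s20c.png

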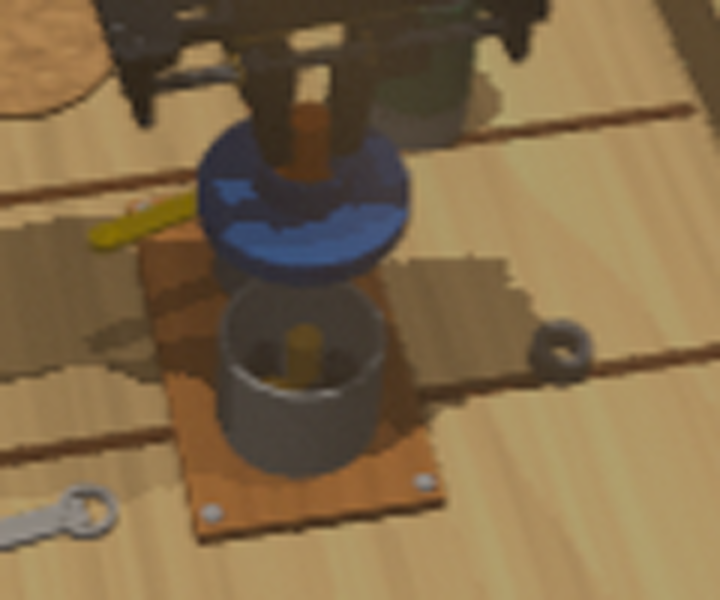

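```bash
python3 - <<'E'
from h import *
import pickle
p,q,M=pickle.load(open('w20.pkl','rb')); S=viewer.camera_params('side'); u0=proj(S,q)[0].astype(int)-[50,20]
im=cv2.imread('pics/w20.png'); cv2.imwrite('pics/w20c.png',cv2.resize(im[35:120,290:380],None,fx=7,fy=7,interpolation=cv2.INTER_CUBIC))
col=lambda c:u0[0]+c/6-.4
f=lambda c,y,z: least_squares(lambda v: proj(S,[v[0],y,z])[0,0]-c,[.6]).x[0]
print('lid x',f(col(303.5),-.006,.178),'tin x',f(col(302.5),-.008,.08))
E
```

```text
lid x 0.6101979856523966 tin x 0.6130541762379585
```

View pics/w20c.png

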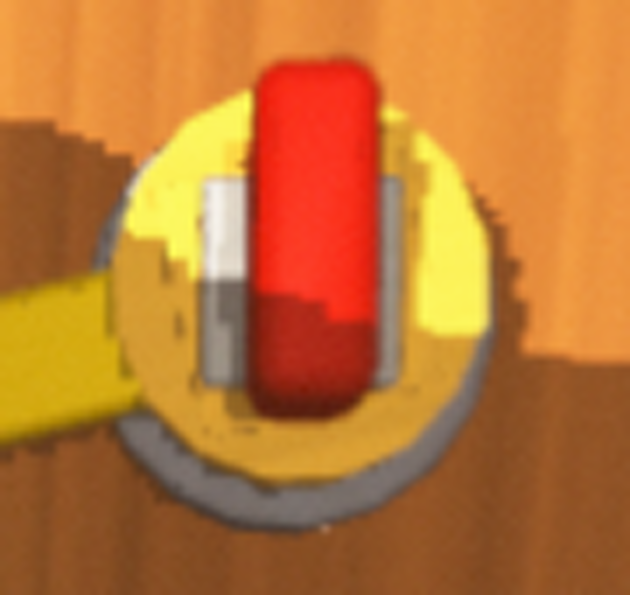

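```bash
python3 - <<'E'
from h import *
import pickle
p,q,M=pickle.load(open('w20.pkl','rb'))
L=back(p,np.array([332.6,75.3]),.098); print(L, 'lock in tool',M[:2,:2].T@(L-q[:2]))
# arm angle
im=cv2.imread('pics/w20.png')
a=back(p,np.array([217,104.]),.09); d=a-L; print(np.degrees(np.arctan2(-d[0],-d[1])))
# post in tool: top ellipse from w20
print(totool(np.array([.6121,-.0079,.14])-q))
E
```

```text
[0.61153428 0.09109557] lock in tool [0.09660685 0.00784417]
73.80687067965904
[-0.23180956  0.17989806  8.56476912]
```

```bash
python3 -m inch '[[1,[-0.22,0.19,2],0],[1,[-0.22,0.19,5],0],[1,[-0.22,0.19,7],0],[1,[-0.22,0.19,8],0],[1,[-0.22,0.19,8],0],[1,[-0.22,0.19,8],0]]'; python3 - <<'E'
from h import *
q,M,s=tool(); print(q)
p,im=snap('side','s21.png'); u=proj(p,q)[0].astype(int);cv2.imwrite('pics/s21c.png',cv2.resize(im[u[1]-20:u[1]+70,u[0]-50:u[0]+60],None,fx=7,fy=7,interpolation=cv2.INTER_CUBIC)[:,:,::-1]); print(u)
p,im=snap('wrist','w21.png')
E
```

```text
clock: 21.35
tool_pos: [0.6137, -0.0099, 0.1469]
eef_rot: [0.684, 0.73, 0.001, 0.0]
contact_force: [0.6, -1.0, -2.3]
opening: 0.214
[ 0.61372912 -0.0099174   0.14694733]
[334 186]
```

View pics/s21c.png

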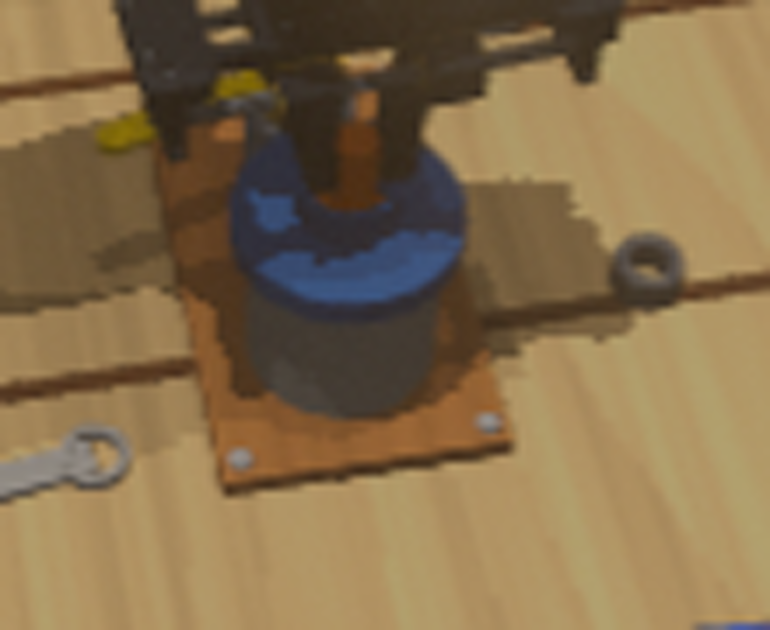

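View pics/w21.png

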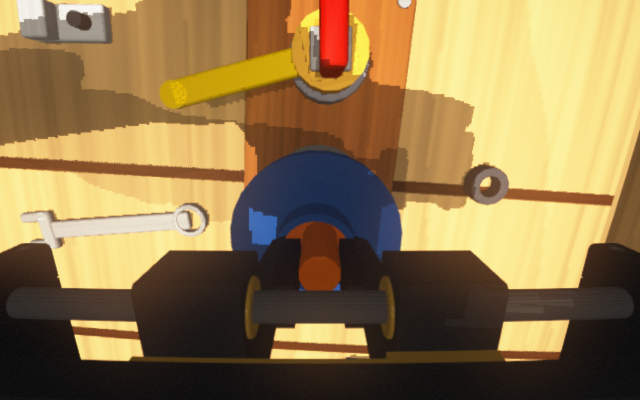

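```bash
python3 -m inch '[[1,[0.2,-0.16,0],0],[1,[0.2,-0.16,0.6],0],[1,[0.2,-0.16,1],0],[1,[0.2,-0.16,1],0]]'; python3 - <<'E'
from h import *
q,M,s=tool(); print(q,s['contact_force'])
p,im=snap('side','s22.png'); u=proj(p,[.612,-.008,.1])[0].astype(int);cv2.imwrite('pics/s22c.png',cv2.resize(im[u[1]-40:u[1]+40,u[0]-40:u[0]+40],None,fx=7,fy=7,interpolation=cv2.INTER_CUBIC)[:,:,::-1]); print(u)
E
```

```text
clock: 21.85
tool_pos: [0.6108, -0.0084, 0.1354]
eef_rot: [0.684, 0.73, -0.0, -0.001]
contact_force: [1.0, -0.3, -1.5]
opening: 0.217
[ 0.61084003 -0.00841395  0.13543754] [ 1.02401165 -0.27943295 -1.53939447]
[332 196]
```

View pics/s22c.png

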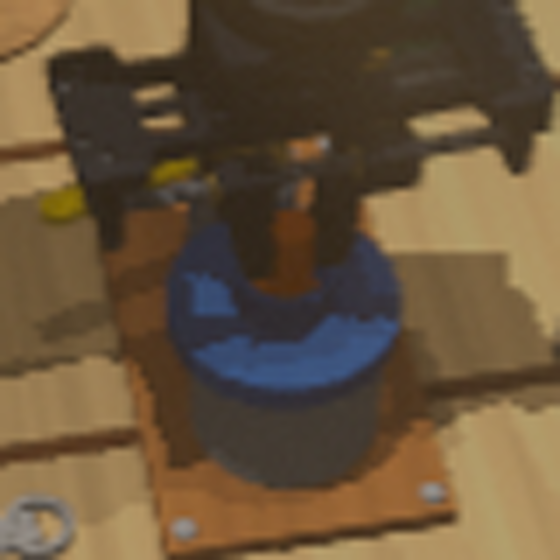

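```bash
python3 -m inch '[[1,[0,0.06,0.3],0],[1,[0,0.06,0.6],0],[1,[0,0.06,0.75],0],[1,[0,0.06,0.75],0]]'
```

```text
clock: 22.3
tool_pos: [0.6118, -0.0084, 0.1283]
eef_rot: [0.684, 0.73, -0.0, -0.0]
contact_force: [0.2, 0.1, -2.0]
opening: 0.214
```

```bash
python3 -m inch '[[1,[0,0,0.15],0],[1,[0,0,0.25],0],[1,[0,0,0.25],0]]'; python3 -m inch '[[1,[0,0,0.1],0],[1,[0,0,0.15],0],[1,[0,0,0.15],0]]'
```

```text
clock: 22.6
tool_pos: [0.6119, -0.0084, 0.1261]
eef_rot: [0.684, 0.73, -0.0, -0.0]
contact_force: [0.0, 0.4, -1.0]
opening: 0.217
clock: 22.9
tool_pos: [0.6122, -0.0084, 0.1256]
eef_rot: [0.684, 0.73, 0.0, 0.0]
contact_force: [-1.3, -0.3, 4.6]
opening: 0.214
```

```bash
python3 -m inch '[[0.9,[0,0,-0.08],0],[0.7,[0,0,-0.08],0],[0.4,[0,0,-0.08],0],[0.1,[0,0,-0.08],0],[0.1,[0,0,-0.08],0],[0.1,[0,0,-0.08],0]]'; python3 - <<'E'
from h import *
q,M,s=tool(); print(q,s['contact_force'])
p,im=snap('side','s23.png'); u=[332,196];cv2.imwrite('pics/s23c.png',cv2.resize(im[u[1]-40:u[1]+40,u[0]-40:u[0]+40],None,fx=7,fy=7,interpolation=cv2.INTER_CUBIC)[:,:,::-1])
p,im=snap('wrist','w23.png');cv2.imwrite('pics/w23c.png',cv2.resize(im[120:350,180:460],None,fx=2.8,fy=2.5,interpolation=cv2.INTER_CUBIC)[:,:,::-1])
E
```

```text
clock: 23.5
tool_pos: [0.612, -0.0084, 0.1254]
eef_rot: [0.684, 0.73, 0.0, -0.0]
contact_force: [-0.1, -0.3, -0.2]
opening: 0.64
[ 0.61204709 -0.00841509  0.12544666] [-0.09198073 -0.3425376  -0.24092649]
```

View pics/s23c.png

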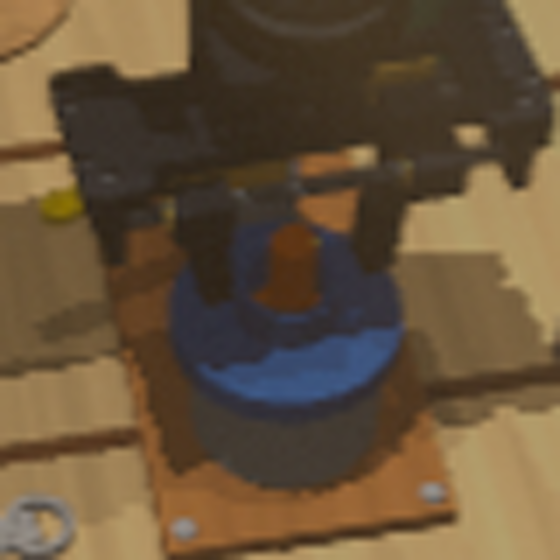

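View pics/w23c.png

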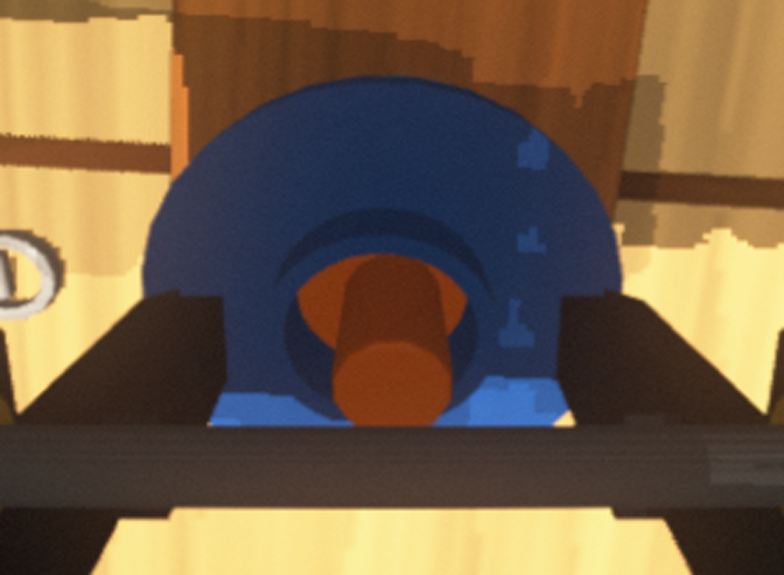

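```bash
python3 - <<'E'
from h import *
p=viewer.camera_params('wrist'); q,M,s=tool()
for u,v,z in((381,335,.108),(392,385,.132)):
    x=back(p,np.array([180+u/2.8-.4,120+v/2.5-.4]),z); print(x,totool(np.r_[x,.1045]-q))
E
```

```text
[ 0.60812564 -0.01128696] [-0.26285027 -0.40908784  2.0982132 ]
[ 0.61006862 -0.00972683] [-0.11971463 -0.20511771  2.09822714]
```

```bash
python3 -m inch '[[0,[0,0,0],0],[0,[-0.1,-0.19,0],0],[0,[-0.1,-0.19,1],0],[0,[-0.1,-0.19,1.7],0],[0,[-0.1,-0.19,2.05],0],[0,[-0.1,-0.19,2.05],0],[0,[-0.1,-0.19,2.05],0]]'; python3 - <<'E'
from h import *
q,M,s=tool(); print(q,s['contact_force'],s['opening'])
p,im=snap('side','s24.png'); u=[332,196];cv2.imwrite('pics/s24c.png',cv2.resize(im[u[1]-40:u[1]+40,u[0]-40:u[0]+40],None,fx=7,fy=7,interpolation=cv2.INTER_CUBIC)[:,:,::-1])
p,im=snap('wrist','w24.png');cv2.imwrite('pics/w24c.png',cv2.resize(im[120:350,180:460],None,fx=2.8,fy=2.5,interpolation=cv2.INTER_CUBIC)[:,:,::-1])
E
```

```text
clock: 24.3
tool_pos: [0.6102, -0.0096, 0.1048]
eef_rot: [0.684, 0.73, -0.0, -0.0]
contact_force: [0.7, -0.2, -0.3]
opening: 1.001
[ 0.61020224 -0.00955113  0.10480745] [ 0.70941447 -0.22094464 -0.33765516] 1.0006493233447886
```

View pics/w24c.png

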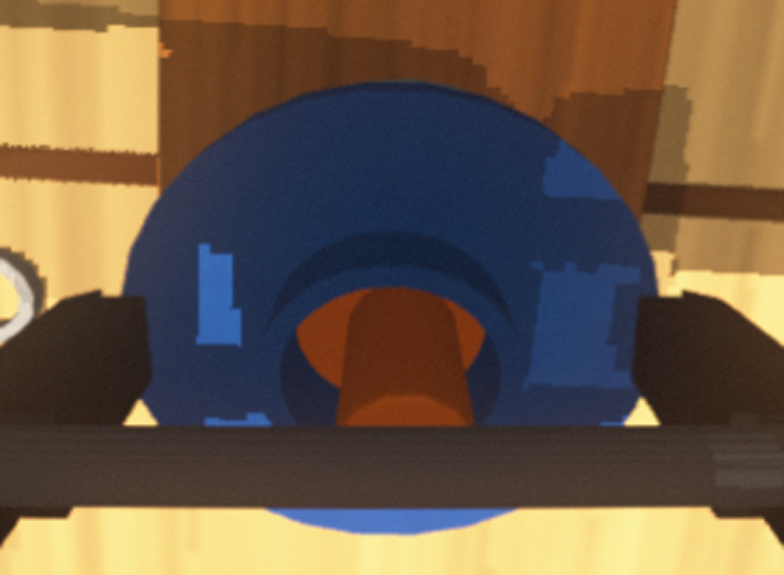

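View pics/s24c.png

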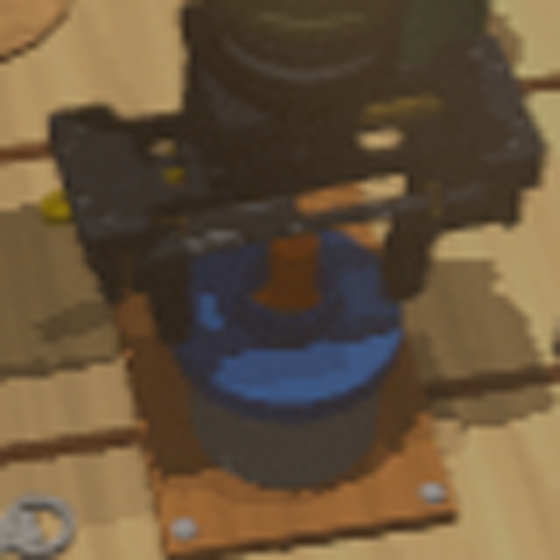

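```bash
python3 -m inch '[[0.2,[0,0,0],0],[0.35,[0,0,0],0],[0.5,[0,0,0],0],[0.7,[0,0,0],0],[0.7,[0,0,0],0],[0.7,[0,0,0],0],[0.7,[0,0,0],0],[0.7,[0,0,0],0]]' 25; python3 - <<'E'
from h import *
q,M,s=tool(); print(q,s['contact_force'],s['opening'])
p,im=snap('wrist','w25.png');cv2.imwrite('pics/w25c.png',cv2.resize(im[120:350,180:460],None,fx=2.8,fy=2.5,interpolation=cv2.INTER_CUBIC)[:,:,::-1])
E
```

```text
clock: 25.2
tool_pos: [0.6102, -0.0095, 0.105]
eef_rot: [0.684, 0.73, 0.0, 0.0]
contact_force: [-0.5, -0.1, 0.9]
opening: 0.492
[ 0.61024337 -0.00950671  0.10499497] [-0.4959289  -0.08786933  0.86038348] 0.4919047933278721
```

View pics/w25c.png

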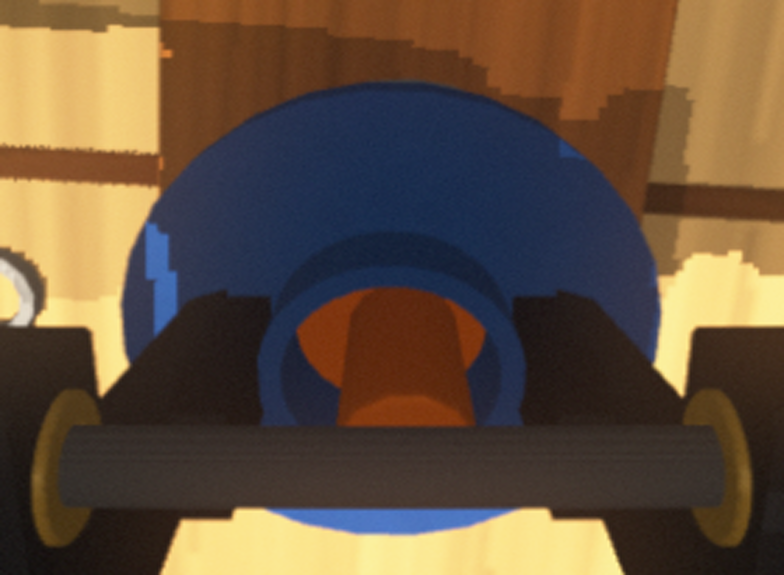

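```bash
python3 -m inch '[[0.7,[0,0,-0.3],0],[0.7,[0,0,-0.7],0],[0.7,[0,0,-1.2],0],[0.7,[0,0,-1.8],0],[0.7,[0,0,-2.4],0],[0.7,[0,0,-2.4],0]]'; python3 - <<'E'
from h import *
q,M,s=tool(); print(q,s['contact_force'],s['opening'])
p,im=snap('side','s26.png'); u=[332,190];cv2.imwrite('pics/s26c.png',cv2.resize(im[u[1]-40:u[1]+40,u[0]-40:u[0]+40],None,fx=7,fy=7,interpolation=cv2.INTER_CUBIC)[:,:,::-1])
p,im=snap('wrist','w26.png');cv2.imwrite('pics/w26c.png',cv2.resize(im[120:350,180:460],None,fx=2.8,fy=2.5,interpolation=cv2.INTER_CUBIC)[:,:,::-1])
E
```

```text
clock: 25.85
tool_pos: [0.6109, -0.0096, 0.1302]
eef_rot: [0.684, 0.73, 0.001, 0.001]
contact_force: [0.8, -0.1, 0.2]
opening: 0.49
[ 0.61088062 -0.00957409  0.13018503] [ 0.76287741 -0.10074944  0.16386108] 0.48971091974903896
```

View pics/s26c.png

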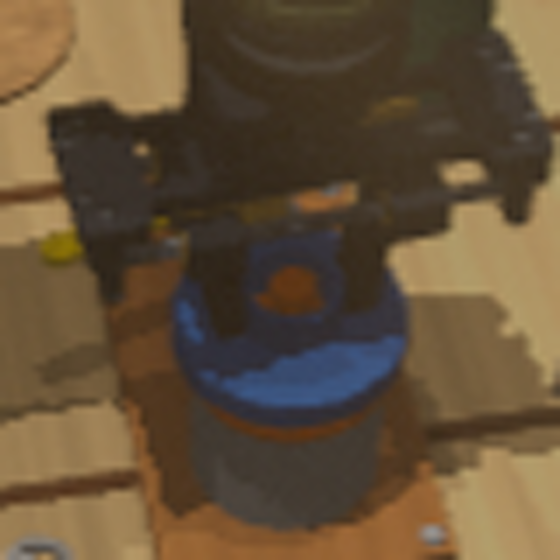

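View pics/w26c.png

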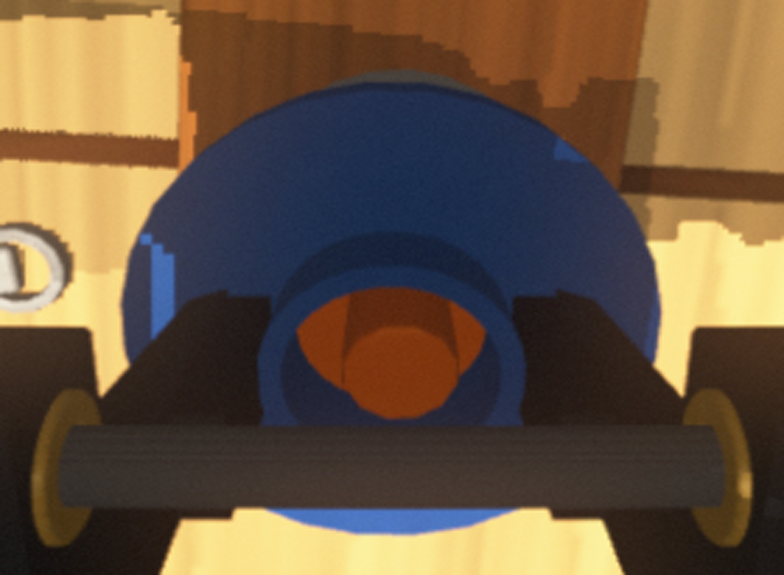

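```bash
python3 -m inch '[[0.7,[0,0,-0.7],0],[0.7,[0,0,-1.4],0],[0.7,[0,0,-2.2],0],[0.7,[0,0,-3.5],0],[0.7,[0,0,-5],0],[0.7,[0,0,-7],0],[0.7,[0,0,-9],0],[0.7,[0,0,-11],0],[0.7,[0,0,-12],0],[0.7,[0,0,-12],0],[0.7,[0,0,-12],0]]'; python3 - <<'E'
from h import *
q,M,s=tool(); print(q,M.round(4),s['contact_force'],s['opening'],s['clock'])
p,im=snap('side','s27.png'); u=[332,180];cv2.imwrite('pics/s27c.png',cv2.resize(im[u[1]-65:u[1]+65,u[0]-60:u[0]+60],None,fx=4.5,fy=4.5,interpolation=cv2.INTER_CUBIC)[:,:,::-1])
p,im=snap('wrist','w27.png'); snap('top','t27.png')
E
```

```text
clock: 27.05
tool_pos: [0.6098, -0.0095, 0.2487]
eef_rot: [0.684, 0.73, -0.0, -0.0]
contact_force: [0.9, 0.6, -0.5]
opening: 0.491
[ 0.60980395 -0.00945677  0.24871012] [[-6.470e-02  9.979e-01 -7.000e-04]
 [ 9.979e-01  6.470e-02  2.000e-04]
 [ 2.000e-04 -7.000e-04 -1.000e+00]] [ 0.87716567  0.55448385 -0.52635468] 0.49119352422876256 27.05
```

View pics/s27c.png

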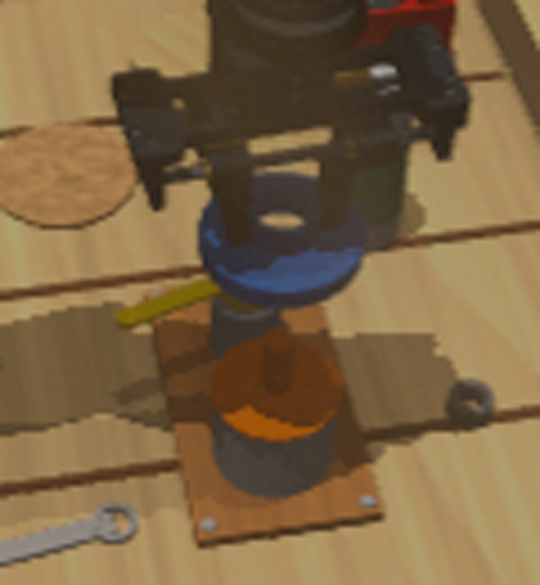

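View pics/w27.png

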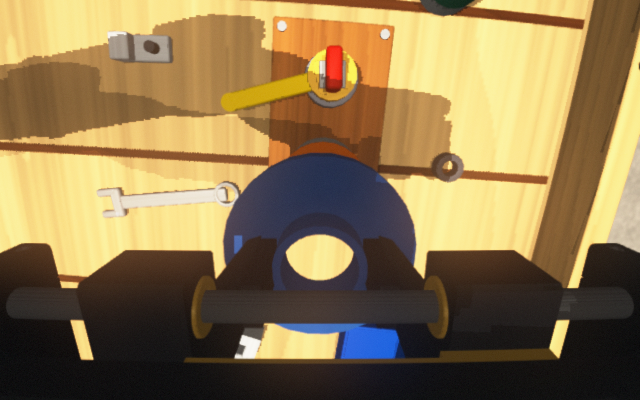

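View pics/t27.png

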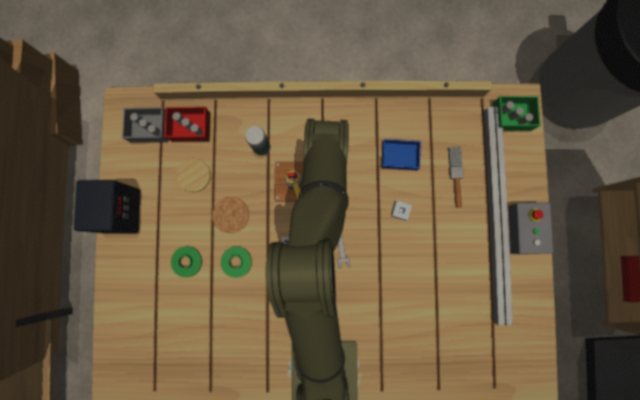

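The orange lid is flat on the tin and the blue lid is level about 14 cm up. The key is still in the lock, with the latch clear of the tin. Handing in.

```bash
python3 - <<'E'
from plant import r
print(r.finish_job())
E
```

```text
the job is handed in; nothing more can be done
None
```

The job is finished and handed in. The key is in the brass lock, the orange inner lid closes the tin, and the arm is still holding the blue lid above it. It took about 27 s of the 67 s allowed.

- **Key and latch:** The key sits with its flange on the lock face. I turned it clockwise until the latch arm stood about 71–73° from the tin and left it in the lock. My camera estimates ranged from about 71° to 74°, so that figure is good to a few degrees.
- **Lids:** I carried both lids by the orange post and lowered them until the plug was in and the flange met the rim. Contact came at about 4.6 N, at the height expected for a seated lid, and only then did I let go. I then lifted the blue lid alone by its collar.
- **Last checks:** The side view shows the orange lid flat on the tin. The blue lid is level and about 14 cm above where it sat, gripped at an opening of about 43 mm. The top view shows the two green look-alikes, spray can, bin, brush and wooden disc where they were. The arm hides the nut and most of the spanner and clamp there; the wrist view shows them with no sign of disturbance.

**Slips and disagreements:**
- When picking up the key I typed one row as 1 cm down instead of up. This pressed the fingers down briefly; the key stayed upright in the grip, though it probably slid a few millimetres.
- The wrist camera and the measured arm pose disagreed by about 1–2 mm. I corrected for this by comparing things within one picture and by the contact forces.

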